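# Lean drawer fronts on the drying rack and aim the lamp

### The arm

A 6-joint arm with a two-finger parallel gripper is mounted at the origin on the work surface. World frame = base frame: x ahead of the robot, y to its left, z up, the work surface at z = 0. Lengths are in m, angles in rad, forces in N, time in s.
With the tool pointing down it reaches from about 0.425 to 0.95 m from the base axis. Payload 3.5 kg.
Tool frame: the origin (TCP) lies between the finger pads; the fingertips stand 14 mm ahead of it and the grasp point (between the pads) lies 5 mm behind it (ctrl.tip_extent is the distance from the TCP to the fingertips, in m); x points along the fingers, z is the direction in which the jaws open and shut, and the axes are right-handed (so a half turn about x gives the same grasp; the last joint's range is limited). The gripper opens to 85 mm and grips with 20 to 120 N. Pads are 22 mm wide; open, the fingers measure 114 mm over their backs; the gripper's body (76 mm by 85 mm) begins 54 mm behind the grasp point. The pads swing forward as they close: fully open they stand 13 mm farther back than shut.
Start: joints at [1.117, 0.286, 1.577, -0, 1.279, -0.15], TCP at [0.202, 0.644, 0.245] pointing down, gripper open.
Joint ranges: [-2.77, 2.77], [-0.9, 2.22], [0.21, 2.48], [-1.53, 4.67], [0.24, 2.81], [-2.84, 2.84]. Speed limits (rad/s): [2.79, 2.79, 3.14, 3.14, 3.14, 3.14].

### API

Orientations are given as a unit quaternion [x, y, z, w].
In Python, from plant import ctrl gives the robot as it stands.
- The arm moves only by the tool move_arm, never from a script. Its argument "commands" is one flat list of numbers, 4 for each row, row after row: the shift along the tool's x, y, z in units of 25 mm (1.0 is 25 mm), then the turn about the tool's x in units of 5 degrees (1.0 is 5 degrees). A call has 1 to 20 rows; each row shifts and turns the commanded pose from where the row before left it, along the tool's axes as they then stand; what a row does not reach is not made up. A row lasts 1/8 s, in which the tool goes at most 62.5 mm and 10.7 degrees, less where a joint would pass 70% of its speed; a pose out of reach is approached as far as the arm can. A call is refused whole if a number of a shift passes 1 or a number of a turn 1, either way. A call with a gripper value outside its range is refused whole. "jaw" is the finger opening in mm, from 0 to 85.4, set as the call begins (left out, the last holds). The fingers move at their own pace and stop on an object; "force" is the grip in N (left out, the last holds). Time passes only in rows, so rows that do not move let the fingers close. It gives the time, the measured TCP pose, the force and the opening at its end, in the units of the state.
- ctrl.get_state(): the state, without advancing time (a new reading comes with each control period).
- ctrl.read_camera(name): name is "scene" or "top" or "wrist"; returns the picture (400x640x3 uint8, red, green, blue); there is no depth.
- ctrl.get_calibration(name): a dict with "camera_matrix" (3x3 intrinsics, pixels), "camera_from_world" (4x4, takes a point from world to camera coordinates); the wrist camera has in their place "mount" (4x4, takes a point from camera to tool coordinates, whose origin is the TCP and whose axes are the tool frame's). Camera axes: x right, y down, z forward; pixel columns grow to the right and rows downward; lengths in m; the calibration is good to about 2 mm. A picture is of the moment at which its call begins: read the wrist's pose just before it. get_calibration takes no time and is no camera call.
- ctrl.sign_off(): hands the job in, once; it reports no verdict.
The state is a dict: "time": time; "qpos": joint angles; "dq": joint speeds; "joint_efforts": joint torques, N m; "eef_pos": TCP position; "tcp_rot": TCP orientation; "contact_force": force on the tool from outside, world axes, zero at the start; "wrist_torque": the same for the moment, N m; "opening": opening from 0.0 (shut) to 1.0 (fully open).
Only numpy, scipy, OpenCV 4.12 (cv2) and the standard library are available. Lean on these libraries where they do the work, as an engineer would, in place of code of your own. Each camera call takes 0.05 s, during which the arm holds its last target.

### The job

Take every drawer front off the card and lean it lengthwise on the drying rack, its lower end on the black rubber strip and its back against the rail so that it rests about 30 degrees from upright, square to the rail and with no two touching. When all of them are up, turn the bench lamp by its bar handle to point at the middle of the rack and tip its face 20 degrees below level. Leave everything else on the bench where it is.

Things in the scene. Friction and masses are not known exactly. Their poses are not given: they have to be found in the camera images.
- board1: a plain plywood drawer front, one of up to four alike (some may be absent), 150 x 60 x 18 mm, about 0.1 kg; origin at its centre, x along its 150 mm length, y along its 60 mm width, z through its 18 mm thickness; both ends and both faces are alike. It starts flat on the 3 mm sheet of card, its x axis pointing roughly towards the rack, about 50 mm clear of its neighbours
- board2: a plain plywood drawer front, one of up to four alike (some may be absent), 150 x 60 x 18 mm, about 0.1 kg; origin at its centre, x along its 150 mm length, y along its 60 mm width, z through its 18 mm thickness; both ends and both faces are alike. It starts flat on the 3 mm sheet of card, its x axis pointing roughly towards the rack, about 50 mm clear of its neighbours
- board3: a plain plywood drawer front, one of up to four alike (some may be absent), 150 x 60 x 18 mm, about 0.1 kg; origin at its centre, x along its 150 mm length, y along its 60 mm width, z through its 18 mm thickness; both ends and both faces are alike. It starts flat on the 3 mm sheet of card, its x axis pointing roughly towards the rack, about 50 mm clear of its neighbours
- board4: a plain plywood drawer front, one of up to four alike (some may be absent), 150 x 60 x 18 mm, about 0.1 kg; origin at its centre, x along its 150 mm length, y along its 60 mm width, z through its 18 mm thickness; both ends and both faces are alike. It starts flat on the 3 mm sheet of card, its x axis pointing roughly towards the rack, about 50 mm clear of its neighbours
- rack: the fixed drying rack of pale wood. Origin on the bench under its middle; x points away from the robot's side (boards lean towards +x), y along its length, z up. Base plate x -74 to +60, y -220 to +220, top at z 12 mm, with a low lip along its front edge (x -74 to -64, top z 20 mm); two posts 22 mm wide at y -209 and +209, x 16, top z 112 mm
- rack_strip (a point): middle of the black rubber foot strip on the rack (top face): x -45, z 15 mm in the rack's frame; strip 26 mm wide, 400 mm long along y. A board whose lower rear edge stands here with its rear face on the rail leans 30 degrees; its centre is then at x -15, z 85 mm in the rack's frame. 10 mm nearer or farther changes the lean about 5 degrees. Friction alone keeps the foot from sliding
- rack_rail (a point): middle of the axis of the rack's round rail, 20 mm in diameter, along y between the posts, at x 16, z 101 mm in the rack's frame
- rack_mid (a point): the middle of the rack, 15 mm on the -x side of the rack's origin and 85 mm above the bench: the point for the lamp to point at
- lamp_pivot (a point): on the lamp's vertical swivel axis, at the height of its horizontal arm (200 mm above the bench). The lamp stands fixed on a round foot 110 mm in diameter with a 20 mm post; its parts cannot be shifted, only turned
- lamp_elbow (a point): the point on the lamp's tilt axis at the middle of the head, at the end of the arm, 80 mm from lamp_pivot. Its x axis is level and points along the arm from the pivot, the direction in which the lamp shines; y is the tilt axis; z up. It turns with the swivel and not with the tilt. The head is 26 x 120 x 80 mm (thickness, width, height) centred here
- lamp_handle (a point): centre of the lamp's bar handle, a round black bar 14 mm in diameter, parallel to the tilt axis, 75 mm from lamp_elbow; with tilt 0 it lies straight above it. Bar free over 70 mm between its two thin stays; 28 mm free between the bar and the head
- lamp_swivel (a joint): swivel of the lamp about the vertical, rad, growing anticlockwise seen from above, range -0.6 to 2.2, held by friction of 0.2 N m; the direction in which 0 points varies a little, so read it from lamp_elbow
- lamp_tilt (a joint): tilt of the lamp's head, rad: 0 with the face upright and shining level, positive with the face tipped down and the handle moved forward, range -0.7 to 1.2, held by friction of 0.15 N m
- sander: bystander: cork sanding block 110 x 60 x 28 mm; origin under its middle; not to be moved
- offcut: bystander: wood offcut 90 x 45 x 45 mm; origin under its middle; not to be moved
- screw_tin: bystander: aluminium screw bowl 72 mm across, 35 mm tall; origin under its middle; not to be moved
- tape: bystander: tape measure, 60 x 35 x 55 mm; origin under its middle; not to be moved
- wax: bystander: round wax tin 64 mm across, 30 mm tall; origin under its middle; not to be moved
Not all that is in view belongs to the job. What is shaped like the board4 but green is not meant. What is shaped like the board2 but orange is not meant.

How it is judged:
By the outcome, as a careful person would: the job done as asked, in the order asked, and still so for the second after the job is handed in, with the robot touching nothing.
Of board1, board2, board3, board4 only 3 to 4 are there at a start; the rules pass over those that are not, and their reading is None.
At some moment in a run one of board1, board2, board3, board4 may be knocked a few centimetres aside while the robot is not near it.
Once in a run the grip may slacken for a moment while it holds something.
It also fails if it takes over 210 s, if anything falls off the work surface, if the arm or the gripper's body presses on something with over 40 N, if the wrist force passes 120 N, or if a joint passes its speed limit or range.

## Working session

There is one attempt and no reset: what is moved stays moved. The work goes in short steps, Python scripts to look and compute and a tool call to move; the robot and the scene stay as the last step left them, time stands still between calls to the robot, and variables do not carry over. Pictures are saved under pics/ and viewed, and the job is handed in when it is done.

Besides the shell and the picture viewer there is one more tool, called as name(argument=value, ...) on one line, values as JSON. move_arm: Moves the arm, as the interface text tells. Its arguments: {"type":"object","properties":{"commands":{"type":"array"},"jaw":{"type":"number"},"force":{"type":"number"}},"required":["commands"]}

```bash
ls; mkdir -p pics; python3 - <<'E'
from plant import ctrl
import cv2, numpy as np
s=ctrl.get_state(); print(s)
for n in ("scene","top","wrist"):
    im=ctrl.read_camera(n); cv2.imwrite(f"pics/{n}0.png",im[:,:,::-1])
    print(n,ctrl.get_calibration(n))
print(ctrl.tip_extent)
E
```

```text
pics
{'time': 0.0, 'qpos': array([ 1.11702627e+00,  2.87190703e-01,  1.57821047e+00, -1.02294365e-05,
        1.27864434e+00, -1.50005882e-01]), 'dq': array([ 0.00025081, -0.00063119, -0.00042334, -0.00075447,  0.00033938,
        0.00040075]), 'joint_efforts': array([ 5.63388312e-04, -4.05997288e+01, -2.92617667e+01, -1.49749030e-04,
        6.04251181e-03, -2.24301226e-05]), 'eef_pos': array([0.20159215, 0.64351381, 0.24391235]), 'tcp_rot': array([-0.41900138,  0.57065859,  0.41818893,  0.5691262 ]), 'contact_force': array([-0.57435682, -0.34992284, -0.18658598]), 'wrist_torque': array([-0.00333487, -0.03159624,  0.02124145]), 'opening': 0.9982188234747169}
scene {'camera_matrix': array([[368.04696642,   0.        , 320.73313622],
       [  0.        , 368.04696642, 196.38215198],
       [  0.        ,   0.        ,   1.        ]]), 'camera_from_world': array([[-0.78826538,  0.61503154,  0.01933651,  0.2956581 ],
       [ 0.42300981,  0.56444365, -0.70884841, -0.0699536 ],
       [-0.4468785 , -0.55058112, -0.70509576,  1.51579345],
       [ 0.        ,  0.        ,  0.        ,  1
[... 293 characters left out ...]
  0.02357207, -0.06605325,  0.45155181],
       [ 0.06620378,  0.00566283, -0.99779005,  1.27052367],
       [ 0.        ,  0.        ,  0.        ,  1.        ]])}
wrist {'camera_matrix': array([[277.68182174,   0.        , 317.17803155],
       [  0.        , 277.68182174, 199.85770861],
       [  0.        ,   0.        ,   1.        ]]), 'mount': array([[-4.89055356e-04, -3.10326960e-01,  9.50629759e-01,
        -1.28493710e-01],
       [-4.28559929e-04, -9.50629720e-01, -3.10327168e-01,
         7.92111022e-02],
       [ 9.99999789e-01, -5.59168985e-04,  3.31916856e-04,
         2.18398179e-04],
       [ 0.00000000e+00,  0.00000000e+00,  0.00000000e+00,
         1.00000000e+00]])}
0.014
```

View pics/top0.png

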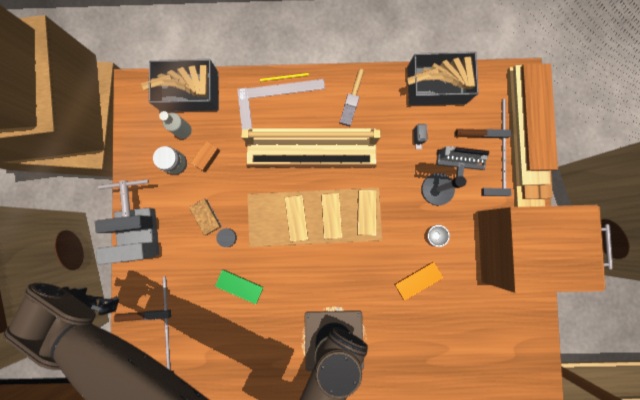

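View pics/scene0.png

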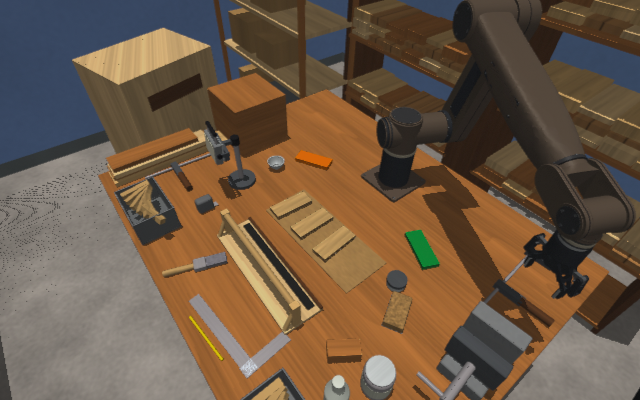

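View pics/wrist0.png

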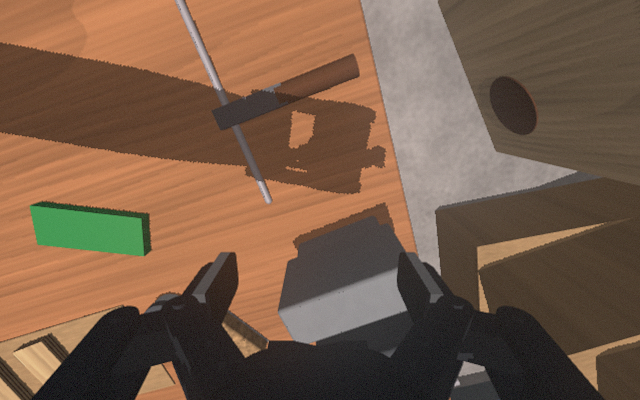

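Three plain boards are on the card: in the top view at about (297,217), (332,215) and (368,212). The rack is at about (312,147) and the lamp at (440,185). I'll zoom in next.

```bash
cat > h.py <<'E'
from plant import ctrl
import cv2, numpy as np
from scipy.spatial.transform import Rotation as R
def pose():
    s=ctrl.get_state(); return s
def snap(n,f,crop=None,k=1):
    s=ctrl.get_state(); im=ctrl.read_camera(n)
    cv2.imwrite("pics/raw_"+f,im[:,:,::-1])
    if crop: 
        x0,y0,x1,y1=crop; im=im[y0:y1,x0:x1]
    im=cv2.resize(im,None,fx=k,fy=k,interpolation=cv2.INTER_CUBIC)
    cv2.imwrite("pics/"+f,im[:,:,::-1]); return s
def cam(n,s=None):
    c=ctrl.get_calibration(n); K=c["camera_matrix"]
    if n=="wrist":
        T=np.eye(4);T[:3,:3]=R.from_quat(s["tcp_rot"]).as_matrix();T[:3,3]=s["eef_pos"]
        return K,np.linalg.inv(T@c["mount"])
    return K,c["camera_from_world"]
def ray(n,px,z,s=None):
    K,E=cam(n,s); px=np.atleast_2d(px).astype(float)
    d=np.c_[px,np.ones(len(px))]@np.linalg.inv(K).T@E[:3,:3]
    o=-E[:3,:3].T@E[:3,3]
    return o+d*((z-o[2])/d[:,2])[:,None]
def proj(n,P,s=None):
    K,E=cam(n,s); P=np.atleast_2d(P); q=(P@E[:3,:3].T+E[:3,3])@K.T
    return q[:,:2]/q[:,2:]
def show(s):
    m=R.from_quat(s["tcp_rot"]).as_matrix()
    print("t%.2f"%s["time"],"p",s["eef_pos"].round(4),"x",m[:,0].round(3),"z",m[:,2].round(3),"F",s["contact_force"].round(1),"op",round(s["opening"]*85.4,1))
E
python3 - <<'E'
from h import *
im=cv2.imread("pics/top0.png")
cv2.imwrite("pics/tz1.png",cv2.resize(im[110:260,230:400],None,fx=4.5,fy=3.9,interpolation=cv2.INTER_CUBIC)[:600])
cv2.imwrite("pics/tz1.png",cv2.resize(im[115:255,230:400],None,fx=4,fy=4,interpolation=cv2.INTER_CUBIC))
cv2.imwrite("pics/tz2.png",cv2.resize(im[90:260,390:520],None,fx=3.5,fy=3.5,interpolation=cv2.INTER_CUBIC))
show(ctrl.get_state())
E
```

```text
t0.15 p [0.2017 0.6437 0.2442] x [-0.001 -0.002 -1.   ] z [ 0.299  0.954 -0.002] F [0.2 0.5 0.7] op 85.2
```

View pics/tz1.png

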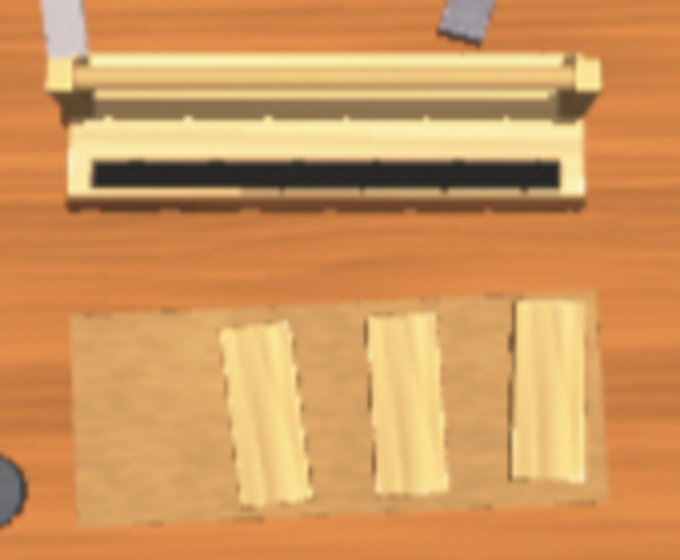

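View pics/tz2.png

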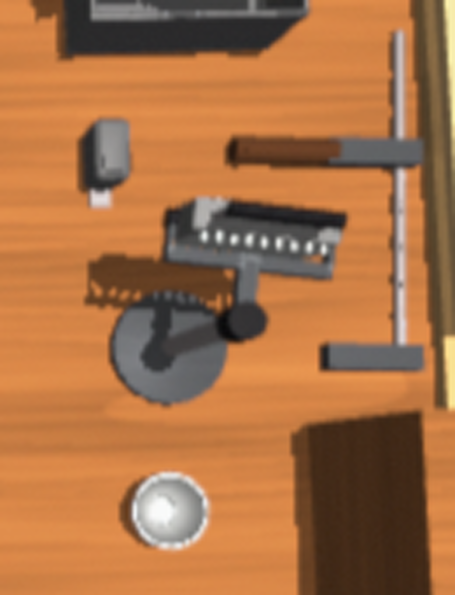

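```bash
python3 - <<'E'
from h import *
def c1(p): return np.array(p,float)/4+[230,115]-0.375
# strip corners z=.015
r=ray("top",c1([[92,162],[92,186],[559,186],[559,162]]),.015); print("strip",r.round(4), r.mean(0))
# plate front corners z ~.02 lip
print("lip",ray("top",c1([[68,200],[584,198]]),.020).round(4))
# post tops
print("posts",ray("top",c1([[60,74],[588,73]]),.112).round(4))
for b in ([[219,326],[288,320],[312,498],[243,506]],[[367,318],[436,312],[448,492],[377,496]],[[516,300],[583,298],[584,482],[512,480]]):
    q=ray("top",c1(b),.021); print(q.round(4).tolist(),"c",q.mean(0).round(4),"ang",np.degrees(np.arctan2(*( (q[0]+q[1]-q[2]-q[3])[[1,0]]))).round(1), np.linalg.norm((q[0]+q[1]-q[2]-q[3])/2).round(3))
print("card",ray("top",c1([[70,318],[597,292],[607,500],[78,525]]),.003).round(3))
def c2(p): return np.array(p,float)/3.5+[390,90]-0.36
print("pivot",ray("top",c2([[242,320]]),.21))
print("foot",ray("top",c2([[168,347]]),.01))
print("handle", ray("top",c2([[222,209],[345,218]]),.27))
print("tin",ray("top",c2([[169,511]]),.035))
E
```

```text
strip [[ 0.6278  0.2566  0.015 ]
 [ 0.6072  0.2569  0.015 ]
 [ 0.5975 -0.1401  0.015 ]
 [ 0.6181 -0.1407  0.015 ]] [0.61263759 0.05818471 0.015     ]
lip [[ 0.5948  0.2766  0.02  ]
 [ 0.5858 -0.1601  0.02  ]]
posts [[ 0.6791  0.2649  0.112 ]
 [ 0.6695 -0.1521  0.112 ]]
[[0.4845, 0.1504, 0.021], [0.4882, 0.0922, 0.021], [0.3385, 0.0753, 0.021], [0.3332, 0.1331, 0.021]] c [0.4111 0.1127 0.021 ] ang 6.5 0.151
[[0.4883, 0.0257, 0.021], [0.492, -0.0324, 0.021], [0.3409, -0.0383, 0.021], [0.3389, 0.021, 0.021]] c [ 0.415 -0.006  0.021] ang 2.0 0.15
[[0.5005, -0.0999, 0.021], [0.5008, -0.1563, 0.021], [0.3466, -0.1519, 0.021], [0.3496, -0.0919, 0.021]] c [ 0.4244 -0.125   0.021 ] ang -2.3 0.153
card [[ 0.496  0.279  0.003]
 [ 0.508 -0.171  0.003]
 [ 0.331 -0.174  0.003]
 [ 0.32   0.274  0.003]]
pivot [[ 0.49859976 -0.36637745  0.21      ]]
foot [[ 0.49809146 -0.36874853  0.01      ]]
handle [[ 0.57858701 -0.33251684  0.27      ]
 [ 0.56916147 -0.4274915   0.27      ]]
tin [[ 0.34041271 -0.35481853  0.035     ]]
```

```bash
cat >> h.py <<'E'
def plan(target, zang, cur=None, n=None):
    """target tcp xyz, zang deg of jaw axis in world; prints shift in tool axes (units) doing turn first"""
    s=ctrl.get_state(); show(s)
    m=R.from_quat(s["tcp_rot"]).as_matrix(); a0=np.degrees(np.arctan2(m[1,2],m[0,2]))
    d=(zang-a0+90)%180-90
    tu=-d/5
    a=np.radians(a0+d); z=np.array([np.cos(a),np.sin(a),0]); x=np.array([0,0,-1.]); y=np.cross(z,x)
    dv=np.array(target)-s["eef_pos"]
    print("zang now %.2f turn units %.2f"%(a0,tu),"after turn shift units x,y,z",(np.array([dv@x,dv@y,dv@z])/.025).round(2))
    z0=m[:,2];y0=m[:,1]
    print("   no-turn shift", (np.array([dv@m[:,0],dv@y0,dv@z0])/.025).round(2))
E
python3 - <<'E'
from h import *
plan([.4687,.1193,.15],96.5)
E
```

```text
t0.15 p [0.2017 0.6437 0.2442] x [-0.001 -0.002 -1.   ] z [ 0.299  0.954 -0.002] F [0.2 0.5 0.7] op 85.2
zang now 72.59 turn units -4.78 after turn shift units x,y,z [  3.77  -8.24 -22.05]
   no-turn shift [  3.8  -16.47 -16.81]
```

move_arm(commands=[0, 0, 0, -0.96, 0, 0, 0, -0.96, 0, 0, 0, -0.96, 0, 0, 0, -0.95, 0, 0, 0, -0.95, 0, -0.4, -1, 0, 0, -0.4, -1, 0, 0, -0.4, -1, 0, 0, -0.4, -1, 0, 0, -0.4, -1, 0, 0, -0.4, -1, 0, 0, -0.4, -1, 0, 0, -0.4, -1, 0, 0, -0.4, -1, 0, 0, -0.4, -1, 0, 0, -0.4, -1, 0, 0, -0.4, -1, 0, 0, -0.4, -1, 0, 0, -0.4, -1, 0, 0, -0.4, -1, 0], jaw=85, force=20)

```text
time: 2.65
eef_pos: [0.3934, 0.2876, 0.245]
tcp_rot: [-0.527, 0.471, 0.528, 0.471]
contact_force: [-0.3, -0.2, -0.2]
opening: 0.995
```

move_arm(commands=[0.4, -0.32, -1, 0, 0.4, -0.32, -1, 0, 0.4, -0.32, -1, 0, 0.4, -0.32, -1, 0, 0.4, -0.32, -1, 0, 0.4, -0.32, -1, 0, 0.4, -0.32, -1, 0, 0, 0, 0, 0, 0, 0, 0, 0])

```text
time: 3.78
eef_pos: [0.4686, 0.1213, 0.1754]
tcp_rot: [-0.527, 0.471, 0.528, 0.471]
contact_force: [0.6, -0.4, 1.0]
opening: 0.995
```

```bash
python3 - <<'E'
from h import *
s=snap("wrist","w1.png"); show(s); plan([.4687,.1193,.15],96.5)
snap("scene","s1.png")
E
```

```text
t3.77 p [0.4686 0.1213 0.1754] x [-0.  0. -1.] z [-0.113  0.994  0.   ] F [ 0.6 -0.4  1. ] op 84.9
t3.83 p [0.4686 0.1215 0.1756] x [ 0.  0. -1.] z [-0.114  0.994  0.   ] F [-0.3 -0.3  0.3] op 85.2
zang now 96.52 turn units 0.00 after turn shift units x,y,z [ 1.02  0.01 -0.09]
   no-turn shift [ 1.02  0.01 -0.09]
```

View pics/w1.png

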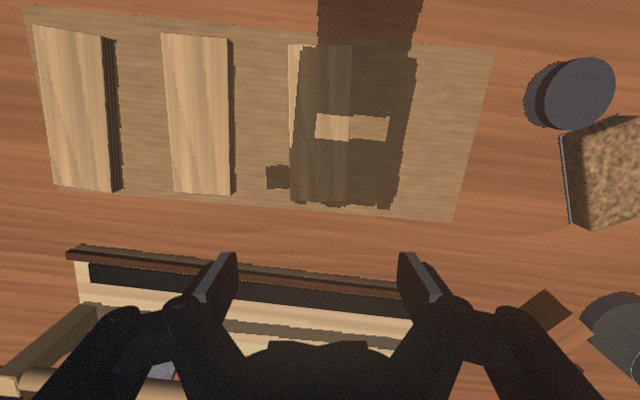

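```bash
python3 - <<'E'
from h import *
s=ctrl.get_state()
im=cv2.imread("pics/raw_w1.png")[20:240,150:450]
im=np.clip(im.astype(float)*1.6,0,255).astype(np.uint8)
cv2.imwrite("pics/w1z.png",cv2.resize(im,None,fx=2.6,fy=2.6))
for c,a in (([.4111,.1127],6.5),([.415,-.006],2.0),([.4244,-.125],-2.3)):
    u=np.array([np.cos(np.radians(a)),np.sin(np.radians(a))]);v=np.array([-u[1],u[0]])
    P=[np.r_[c+i*.075*u+j*.03*v,.021] for i,j in ((1,1),(1,-1),(-1,-1),(-1,1))]
    print(proj("wrist",P,s).round(0).tolist())
print(proj("wrist",[.4687,.1193,.021],s))
E
```

```text
[[343.0, 203.0], [287.0, 203.0], [281.0, 46.0], [347.0, 47.0]]
[[226.0, 196.0], [170.0, 192.0], [155.0, 32.0], [223.0, 38.0]]
[[109.0, 194.0], [50.0, 186.0], [26.0, 24.0], [96.0, 36.0]]
[[314.84300309 187.58112563]]
```

View pics/w1z.png

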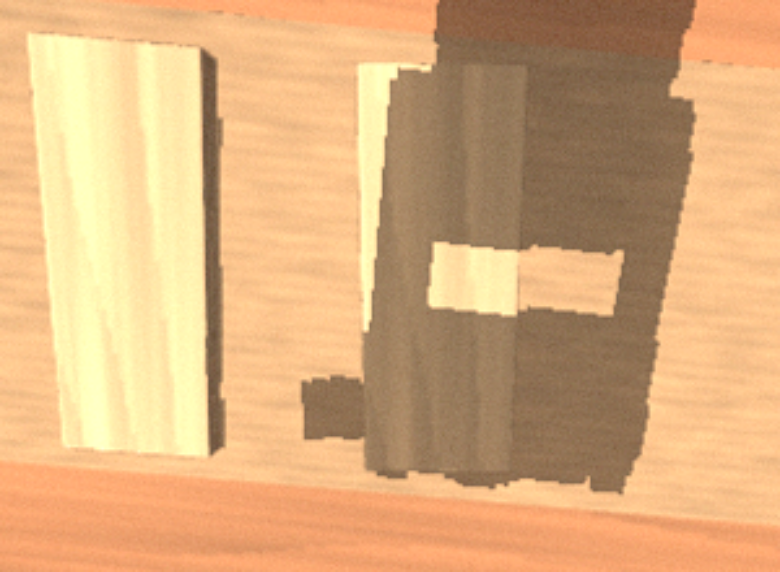

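```bash
cat >> h.py <<'E'
def brd(n,pts,s=None,z=.021):
    """corners order: far+y, far-y, near-y, near+y"""
    q=ray(n,pts,z,s); c=q.mean(0); d=q[0]+q[1]-q[2]-q[3]; w=q[0]+q[3]-q[1]-q[2]
    print("c",c.round(4),"ang %.1f L %.3f W %.3f"%(np.degrees(np.arctan2(d[1],d[0])),np.linalg.norm(d)/2,np.linalg.norm(w)/2)); return c
E
python3 - <<'E'
from h import *
s=ctrl.get_state(); f=lambda p:np.array(p)/2.6+[150,20]-.3
brd("wrist",f([[512,470],[365,470],[358,63],[526,65]]),s)
brd("wrist",f([[210,457],[63,447],[30,34],[202,48]]),s)
E
```

```text
c [0.4084 0.1167 0.021 ] ang 6.1 L 0.149 W 0.060
c [ 0.4145 -0.0015  0.021 ] ang 1.9 L 0.149 W 0.059
```

move_arm(commands=[1, 0, 0, 0, 1, 0, 0, 0, 1, 0, 0, 0, 1, 0, 0, 0, 1, 0, 0, 0, 0.8, 0, 0, 0, 0.5, 0, 0, 0, 0, 0, 0, 0])

```text
time: 4.88
eef_pos: [0.4682, 0.1213, 0.0173]
tcp_rot: [-0.527, 0.471, 0.528, 0.47]
contact_force: [0.3, 0.7, 0.1]
opening: 0.998
```

move_arm(commands=[0, 0, 0, 0, 0, 0, 0, 0, 0, 0, 0, 0, 0, 0, 0, 0, 0, 0, 0, 0, 0, 0, 0, 0], jaw=50, force=20)

```text
time: 5.62
eef_pos: [0.4698, 0.1211, 0.019]
tcp_rot: [0.528, -0.47, -0.527, -0.472]
contact_force: [-1.0, 2.2, 6.1]
opening: 0.702
```

```bash
python3 - <<'E'
from h import *
s=snap("wrist","w2.png"); show(s)
E
```

```text
t5.62 p [0.4698 0.1211 0.019 ] x [ 0.002  0.    -1.   ] z [-0.113  0.994  0.   ] F [-1.   2.2  6.1] op 60.0
```

View pics/w2.png

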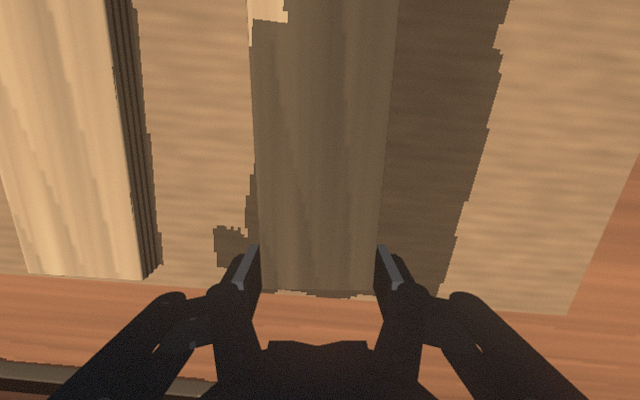

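The gripper holds the far end of the left board at 60 mm opening. I'll lift it and see whether it droops.

move_arm(commands=[-0.5, 0, 0, 0, -0.5, 0, 0, 0, -0.5, 0, 0, 0, -0.5, 0, 0, 0, -0.5, 0, 0, 0, -0.5, 0, 0, 0, -0.5, 0, 0, 0, -0.5, 0, 0, 0, -0.5, 0, 0, 0, -0.5, 0, 0, 0, 0, 0, 0, 0])

```text
time: 7.05
eef_pos: [0.4697, 0.121, 0.1443]
tcp_rot: [0.528, -0.47, -0.527, -0.472]
contact_force: [-1.6, 0.2, -1.7]
opening: 0.695
```

```bash
python3 - <<'E'
from h import *
s=snap("scene","s2.png",(220,120,460,300),3); show(s)
E
```

```text
t7.05 p [0.4697 0.121  0.1443] x [ 0.003  0.    -1.   ] z [-0.113  0.994 -0.   ] F [-1.6  0.2 -1.7] op 59.4
```

View pics/s2.png

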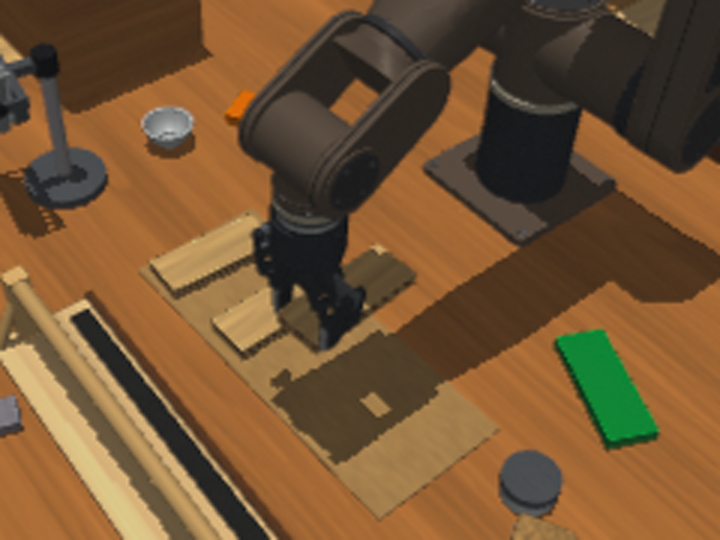

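```bash
python3 - <<'E'
from h import *
s=snap("wrist","w3.png"); show(s)
E
```

```text
t7.10 p [0.4691 0.1209 0.1434] x [ 0.001  0.    -1.   ] z [-0.113  0.994 -0.   ] F [-0.5  0.2 -1.1] op 59.3
```

View pics/w3.png

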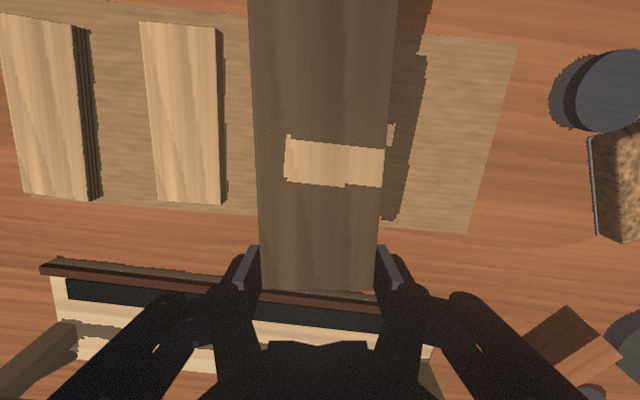

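```bash
cat >> h.py <<'E'
O=np.array([.658,.0567]); YAW=np.radians(-1.3)
ex=np.array([np.cos(YAW),np.sin(YAW)]); ey=np.array([-ex[1],ex[0]])
def W(rx,ry,z): return np.r_[O+rx/1000*ex+ry/1000*ey, z/1000]
def toR(p): d=np.array(p[:2])-O; return (np.array([d@ex,d@ey,p[2]])*1000).round(1)
E
python3 - <<'E'
from h import *
plan(W(174,125,200),88.7)
E
```

```text
t7.15 p [0.4686 0.1209 0.1427] x [-0. -0. -1.] z [-0.113  0.994 -0.   ] F [ 0.8 -0.2 -1.8] op 59.3
zang now 96.49 turn units 1.56 after turn shift units x,y,z [ -2.29 -14.59   2.6 ]
   no-turn shift [ -2.29 -14.81   0.6 ]
```

move_arm(commands=[-1, 0, 0, 0.78, -1, 0, 0, 0.78, -0.3, 0, 0, 0, 0, -1, 0.18, 0, 0, -1, 0.18, 0, 0, -1, 0.18, 0, 0, -1, 0.18, 0, 0, -1, 0.18, 0, 0, -1, 0.18, 0, 0, -1, 0.18, 0, 0, -1, 0.18, 0, 0, -1, 0.18, 0, 0, -1, 0.18, 0, 0, -1, 0.18, 0, 0, -1, 0.18, 0, 0, -1, 0.18, 0, 0, -1, 0.18, 0, 0, -0.6, 0.1, 0, 0, 0, 0, 0, 0, 0, 0, 0])

```text
time: 9.65
eef_pos: [0.8343, 0.178, 0.1986]
tcp_rot: [-0.494, 0.506, 0.495, 0.505]
contact_force: [0.4, -0.1, -1.2]
opening: 0.693
```

```bash
python3 - <<'E'
from h import *
s=snap("wrist","w4.png"); show(s); print(toR(s["eef_pos"])); snap("scene","s4.png",(150,80,420,330),2.4); plan(W(174,125,77),88.7)
E
```

```text
t9.65 p [0.8343 0.178  0.1986] x [-0.003 -0.    -1.   ] z [ 0.022  1.    -0.   ] F [ 0.4 -0.1 -1.2] op 59.2
[173.5 125.3 198.6]
t9.75 p [0.8345 0.178  0.1999] x [-0.001 -0.    -1.   ] z [ 0.022  1.    -0.   ] F [-0.  -0.1 -0.5] op 59.3
zang now 88.71 turn units 0.00 after turn shift units x,y,z [ 4.91 -0.01 -0.01]
   no-turn shift [ 4.91 -0.02 -0.01]
```

View pics/w4.png

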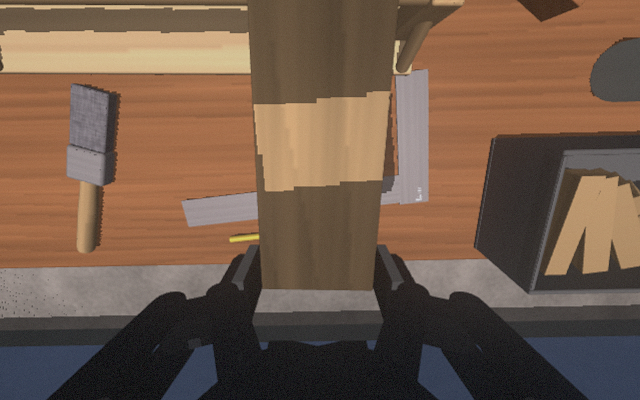

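View pics/s4.png

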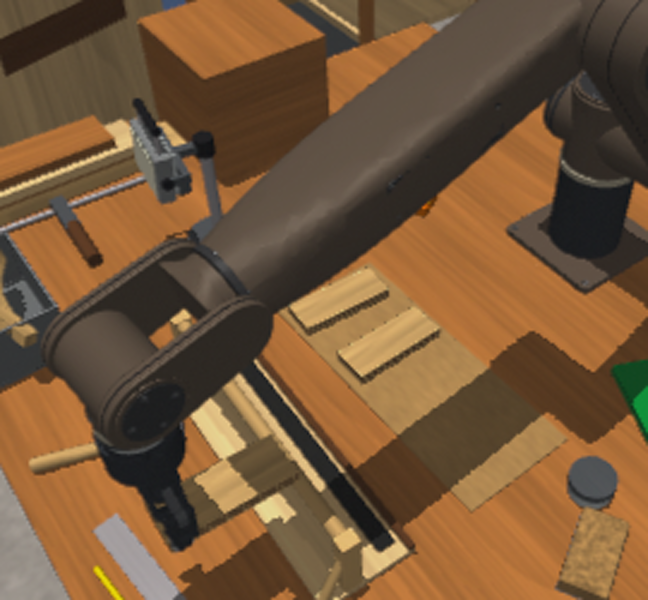

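```bash
python3 - <<'E'
from h import *
s=ctrl.get_state()
print(ray("wrist",[[120,72],[200,73],[20,70]],.012,s).round(4), [toR(p) for p in ray("wrist",[[20,70],[120,72],[240,73]],.012,s)])
im=cv2.imread("pics/raw_w4.png")[0:120,0:480]
cv2.imwrite("pics/w4z.png",cv2.resize(im,None,fx=1.65,fy=1.65*2))
E
```

```text
[[ 0.7136 -0.0245  0.012 ]
 [ 0.7165  0.0587  0.012 ]
 [ 0.7094 -0.128   0.012 ]] [array([  55.6, -183.4,   12. ]), array([ 57.5, -79.9,  12. ]), array([58.4, 45. , 12. ])]
```

View pics/w4z.png

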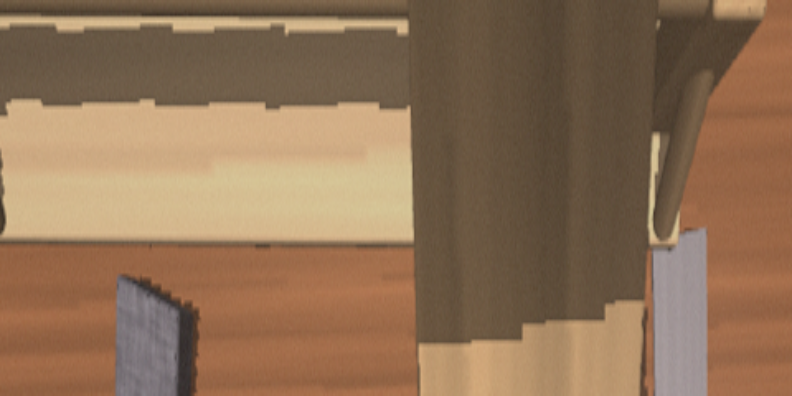

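move_arm(commands=[1, 0, 0, 0, 1, 0, 0, 0, 1, 0, 0, 0, 1, 0, 0, 0, 0.9, 0, 0, 0, 0, 0, 0, 0, 0, 0.6, 0, 0, 0, 0.6, 0, 0, 0, 0.6, 0, 0, 0, 0.6, 0, 0, 0, 0.6, 0, 0, 0, 0.5, 0, 0, 0, 0.4, 0, 0, 0, 0, 0, 0, 0, 0, 0, 0])

```text
time: 11.62
eef_pos: [0.7381, 0.1802, 0.0781]
tcp_rot: [-0.494, 0.505, 0.494, 0.506]
contact_force: [-0.1, -0.5, -1.1]
opening: 0.695
```

```bash
python3 - <<'E'
from h import *
s=snap("wrist","w5.png"); show(s); print(toR(s["eef_pos"]))
E
```

```text
t11.62 p [0.7381 0.1802 0.0781] x [ 0.001  0.    -1.   ] z [0.023 1.    0.   ] F [-0.1 -0.5 -1.1] op 59.4
[ 77.3 125.3  78.1]
```

View pics/w5.png

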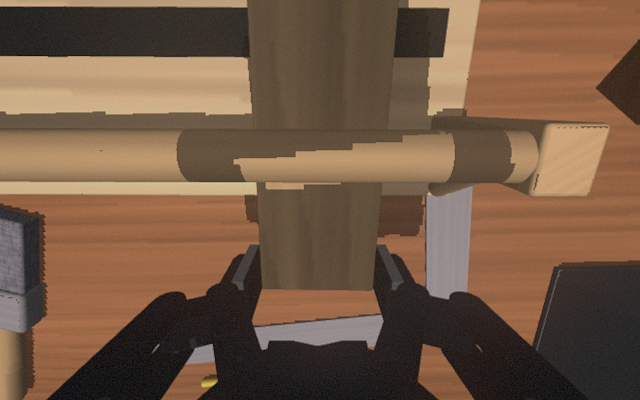

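The board is level under the rail, clear of the post. I'll lift now so the rail tips its near end down.

move_arm(commands=[-0.27, -0.02, 0, 0, -0.27, -0.02, 0, 0, -0.27, -0.02, 0, 0, -0.27, -0.02, 0, 0, -0.22, 0.02, 0, 0, -0.22, 0.02, 0, 0, -0.22, 0.02, 0, 0, 0, 0, 0, 0])

```text
time: 12.68
eef_pos: [0.7389, 0.1802, 0.1224]
tcp_rot: [-0.495, 0.505, 0.494, 0.506]
contact_force: [2.1, -0.9, -2.8]
opening: 0.692
```

```bash
python3 - <<'E'
from h import *
s=snap("wrist","w6.png"); show(s); print(toR(s["eef_pos"])); snap("scene","s6.png",(150,120,350,300),3)
E
```

```text
t12.68 p [0.7389 0.1802 0.1224] x [ 0.002  0.    -1.   ] z [0.023 1.    0.   ] F [ 2.1 -0.9 -2.8] op 59.1
[ 78.1 125.3 122.4]
```

View pics/w6.png

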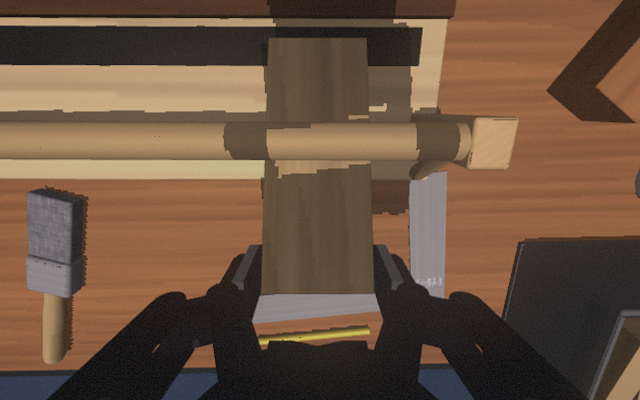

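View pics/s6.png

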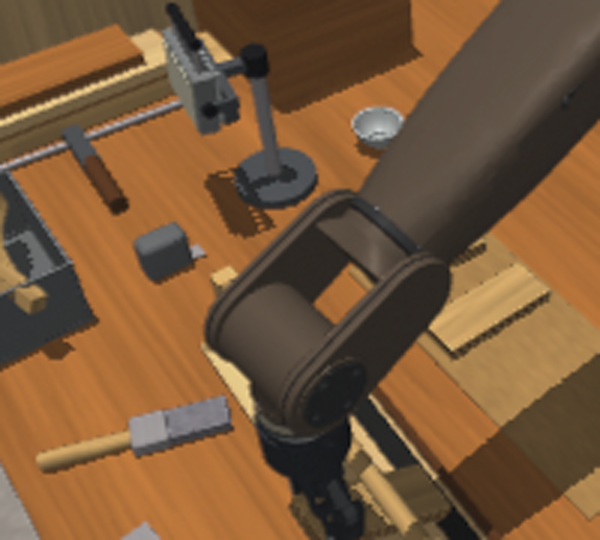

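move_arm(commands=[-0.21, 0.08, 0, 0, -0.21, 0.08, 0, 0, -0.21, 0.08, 0, 0, -0.18, 0.13, 0, 0, -0.18, 0.13, 0, 0, -0.18, 0.14, 0, 0, 0, 0, 0, 0])

```text
time: 13.65
eef_pos: [0.7225, 0.1807, 0.1517]
tcp_rot: [-0.495, 0.505, 0.494, 0.506]
contact_force: [1.3, 0.2, -2.6]
opening: 0.692
```

```bash
python3 - <<'E'
from h import *
s=snap("wrist","w7.png",(180,0,500,300),2); show(s); print(toR(s["eef_pos"]))
E
```

```text
t13.65 p [0.7225 0.1807 0.1517] x [ 0.002  0.    -1.   ] z [0.023 1.    0.   ] F [ 1.3  0.2 -2.6] op 59.1
[ 61.7 125.5 151.7]
```

View pics/w7.png

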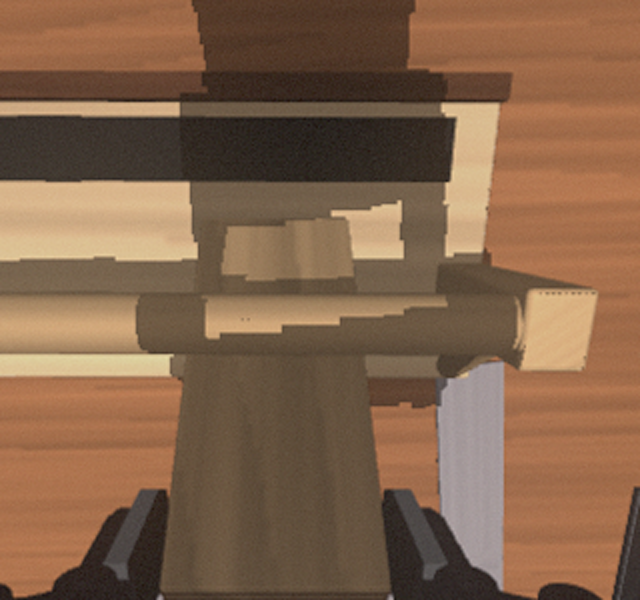

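```bash
cat >> h.py <<'E'
def lean(near,far,s,w=.06):
    """near/far: 2 px each (raw) of front face end corners, [+y? any]. returns angle in world"""
    K,E=cam("wrist",s); Ei=np.linalg.inv(E); P=[]
    pts=np.array(list(near)+list(far),float)
    obj=np.array([[-.075,-.03,.0],[-.075,.03,0],[.075,-.03,0],[.075,.03,0]])
    ok,rv,tv=cv2.solvePnP(obj,pts,K,None,flags=cv2.SOLVEPNP_IPPE)
    Rm=cv2.Rodrigues(rv)[0]; 
    pr,_=cv2.projectPoints(obj,rv,tv,K,None)
    u=Ei[:3,:3]@Rm[:,0]; v=Ei[:3,:3]@Rm[:,1]; c=(Ei@np.r_[tv.ravel(),1])[:3]
    print("elev %.1f"%np.degrees(np.arcsin(u[2])),"yaw %.1f"%np.degrees(np.arctan2(u[1],u[0])),"width-axis",v.round(3),"c rack",toR(c),"res",(pr[:,0]-pts).round(1).tolist())
    for q in ([-.075,-.03,0],[-.075,.03,0],[.075,0,0]): print("  pt",toR((Ei@np.r_[Rm@np.array(q)+tv.ravel(),1])[:3]))
E
python3 - <<'E'
from h import *
s=ctrl.get_state(); f=lambda p:np.array(p)/2+[180,0]-.25
lean(f([[350,218],[225,228]]),f([[391,594],[160,594]]),s)
E
```

```text
elev 47.9 yaw -4.6 width-axis [ 0.059 -0.99  -0.125] c rack [ 34.3 127.7  91.3] res [[4.4, -1.0], [-4.2, 0.1], [-5.9, 1.3], [5.4, 0.1]]
  pt [-18.3 160.2  39.4]
  pt [-13.4 100.9  31.9]
  pt [ 84.5 124.8 147. ]
```

```bash
sed -i 's/\[.075,-.03,0\],\[.075,.03,0\]\])/[.075,-.03,-.018],[.075,.03,-.018]])/; s/flags=cv2.SOLVEPNP_IPPE/flags=cv2.SOLVEPNP_SQPNP/' h.py; python3 - <<'E'
from h import *
s=ctrl.get_state(); f=lambda p:np.array(p)/2+[180,0]-.25
lean(f([[225,228],[350,218]])[::-1],f([[391,594],[160,594]]),s)
lean(f([[225,228],[350,218]]),f([[391,594],[160,594]])[::-1],s)
im=cv2.imread("pics/raw_w7.png")[95:310,240:420]
im=np.clip(im.astype(float)*2,0,255).astype(np.uint8)
cv2.imwrite("pics/w7z.png",cv2.resize(im,None,fx=2.75,fy=2.75,interpolation=cv2.INTER_CUBIC))
E
```

```text
elev 46.0 yaw -3.1 width-axis [ 0.057 -0.993 -0.107] c rack [ 37.  129.   90.3] res [[4.5, 0.0], [-4.3, 1.0], [-1.5, -0.7], [1.2, -0.8]]
  pt [-17.5 160.4  39.6]
  pt [-12.8 100.9  33.2]
  pt [ 89.1 127.3 144.2]
elev 59.4 yaw -7.3 width-axis [-0.057  0.993  0.107] c rack [ 22.8 126.7 101. ] res [[-4.3, 1.0], [4.5, 0.0], [1.2, -0.8], [-1.5, -0.7]]
  pt [-12.8 100.9  33.2]
  pt [-17.5 160.4  39.6]
  pt [ 60.7 122.7 165.5]
```

View pics/w7z.png

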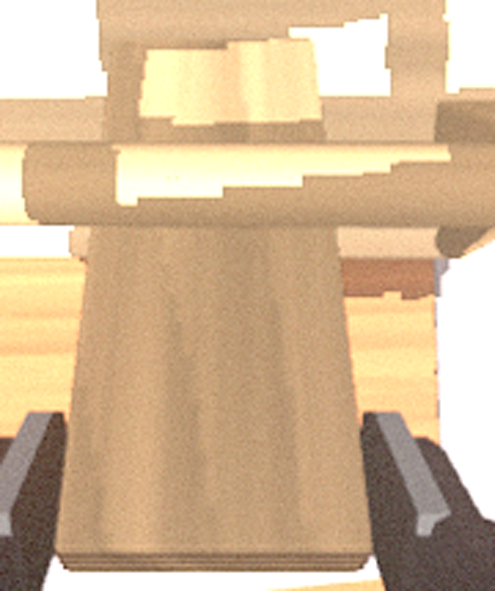

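```bash
sed -i 's/\[.075,-.03,-.018\],\[.075,.03,-.018\]\])/[.075,-.03,0],[.075,.03,0]])/' h.py; python3 - <<'E'
from h import *
s=ctrl.get_state()
lean([[278.2,110],[354.9,109]],[[261.8,295.4],[374.9,296.1]],s)
E
```

```text
elev 51.7 yaw -0.8 width-axis [ 0.015  1.    -0.001] c rack [ 29.3 125.7  98.4] res [[2.0, -0.4], [-1.8, -0.1], [-0.8, 1.2], [0.5, -0.4]]
  pt [-16.9  95.3  39.6]
  pt [-17.4 155.3  39.5]
  pt [ 75.8 126.1 157.3]
```

```bash
cat >> h.py <<'E'
def pred(s,ths,a=.136,off=.007):
    p=s["eef_pos"].copy(); p[2]-=off
    for th in ths:
        t=np.radians(th); u=np.r_[ex*np.cos(t),np.sin(t)]; n=np.r_[-ex*np.sin(t),np.cos(t)]; v=np.r_[ey,0]
        P=[p-a*u+.009*n+j*.03*v for j in(-1,1)]+[p+(.15-a)*u+.009*n+j*.03*v for j in(-1,1)]+[p+(.15-a)*u-.009*n+j*.03*v for j in(-1,1)]
        print(th,proj("wrist",P,s).round(0).tolist())
E
python3 - <<'E'
from h import *
s=ctrl.get_state()
pred(s,[45,50,55,60,65])
E
```

```text
45 [[277.0, 76.0], [357.0, 76.0], [257.0, 283.0], [377.0, 283.0], [263.0, 289.0], [371.0, 289.0]]
50 [[279.0, 89.0], [355.0, 89.0], [257.0, 281.0], [377.0, 281.0], [263.0, 290.0], [371.0, 290.0]]
55 [[280.0, 101.0], [353.0, 101.0], [257.0, 279.0], [377.0, 278.0], [262.0, 291.0], [372.0, 291.0]]
60 [[282.0, 113.0], [352.0, 113.0], [256.0, 276.0], [378.0, 276.0], [262.0, 291.0], [372.0, 291.0]]
65 [[283.0, 125.0], [351.0, 125.0], [256.0, 273.0], [378.0, 273.0], [261.0, 292.0], [373.0, 292.0]]
```

```bash
python3 - <<'E'
from h import *
s=ctrl.get_state()
pred(s,[0]); pred(s,[0],a=.130,off=.01)
for th in (0,45,48,50,52,54):
  pred(s,[th],a=.126,off=.009)
E
```

```text
0 [[235.0, -53.0], [398.0, -53.0], [261.0, 292.0], [373.0, 292.0], [267.0, 273.0], [367.0, 273.0]]
0 [[239.0, -29.0], [394.0, -29.0], [263.0, 297.0], [371.0, 297.0], [268.0, 279.0], [366.0, 278.0]]
0 [[239.0, -18.0], [394.0, -18.0], [263.0, 305.0], [371.0, 305.0], [268.0, 285.0], [366.0, 285.0]]
45 [[276.0, 86.0], [358.0, 86.0], [256.0, 302.0], [378.0, 301.0], [262.0, 306.0], [372.0, 305.0]]
48 [[277.0, 93.0], [357.0, 92.0], [256.0, 300.0], [378.0, 300.0], [262.0, 306.0], [372.0, 306.0]]
50 [[278.0, 97.0], [356.0, 97.0], [255.0, 299.0], [379.0, 299.0], [262.0, 307.0], [372.0, 306.0]]
52 [[279.0, 102.0], [355.0, 102.0], [255.0, 298.0], [379.0, 298.0], [261.0, 307.0], [373.0, 307.0]]
54 [[279.0, 106.0], [354.0, 106.0], [255.0, 297.0], [379.0, 297.0], [261.0, 307.0], [373.0, 307.0]]
```

```bash
python3 - <<'E'
from h import *
snap("scene","s7.png",(220,220,340,330),6)
E
```

```text
(no output)
```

View pics/s7.png

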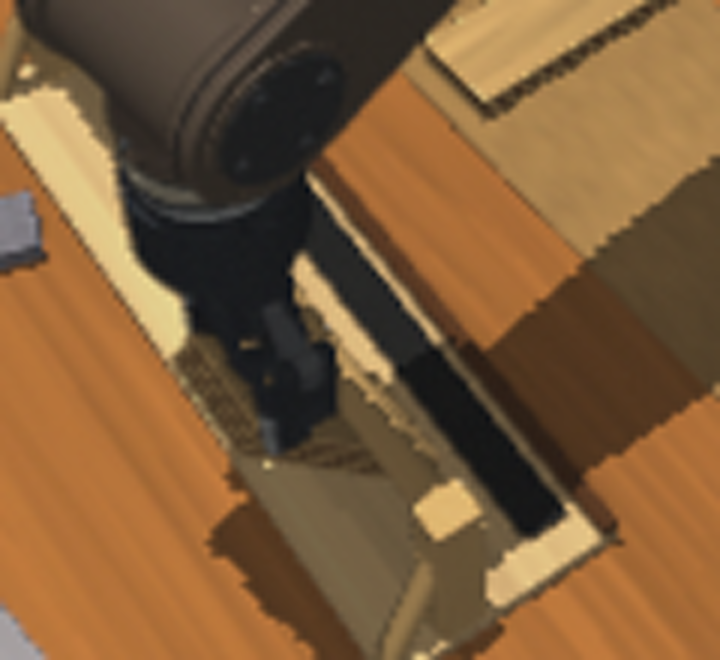

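move_arm(commands=[-0.14, 0.14, 0, 0, -0.14, 0.14, 0, 0, 0, 0, 0, 0])

```text
time: 14.12
eef_pos: [0.715, 0.1808, 0.1578]
tcp_rot: [-0.494, 0.506, 0.494, 0.506]
contact_force: [1.4, -0.5, -2.7]
opening: 0.69
```

```bash
python3 - <<'E'
from h import *
s=snap("wrist","w8.png"); show(s); print(toR(s["eef_pos"]))
im=cv2.imread("pics/raw_w8.png")[95:310,240:420]
im=np.clip(im.astype(float)*1.7,0,255).astype(np.uint8)
cv2.imwrite("pics/w8z.png",cv2.resize(im,None,fx=2.75,fy=2.75,interpolation=cv2.INTER_CUBIC))
pred(s,[55,60,65],a=.131,off=.008)
E
```

```text
t14.12 p [0.715  0.1808 0.1578] x [ 0. -0. -1.] z [ 0.023  1.    -0.   ] F [ 1.4 -0.5 -2.7] op 59.0
[ 54.2 125.4 157.8]
55 [[280.0, 105.0], [354.0, 105.0], [256.0, 287.0], [378.0, 287.0], [262.0, 299.0], [372.0, 299.0]]
60 [[282.0, 116.0], [352.0, 116.0], [255.0, 284.0], [379.0, 284.0], [261.0, 299.0], [373.0, 299.0]]
65 [[283.0, 128.0], [351.0, 128.0], [255.0, 281.0], [379.0, 281.0], [260.0, 299.0], [374.0, 299.0]]
```

View pics/w8z.png

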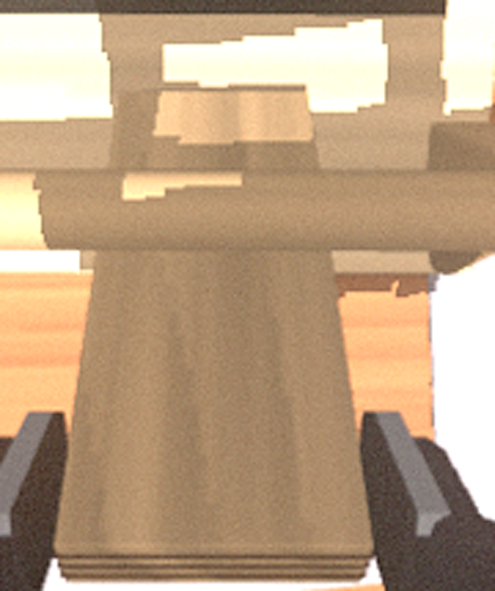

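```bash
python3 - <<'E'
from h import *
s=ctrl.get_state()
lean([[281.8,127],[352,127]],[[261,296.5],[375.5,296.5]],s)
E
```

```text
elev 58.6 yaw -0.8 width-axis [ 0.025  1.    -0.007] c rack [ 28.9 125.7 100.3] res [[0.7, -0.1], [-0.7, -0.0], [-0.4, 0.3], [0.3, -0.1]]
  pt [-10.3  95.4  36.5]
  pt [-10.1 155.4  36.1]
  pt [ 67.9 126.1 164.4]
```

move_arm(commands=[-0.1, 0.12, 0, 0, 0, 0, 0, 0, 0, -0.5, 0, 0, 0, -0.5, 0, 0, 0, -0.5, 0, 0, 0, -0.8, 0, 0, 0, -0.8, 0, 0, -0.5, -0.5, 0, 0, -1, -0.2, 0, 0, -1, 0, 0, 0, -1, 0, 0, 0, -1, 0, 0, 0, -0.5, 0, 0, 0, 0, 0, 0, 0])

```text
time: 15.92
eef_pos: [0.8079, 0.1787, 0.2864]
tcp_rot: [-0.495, 0.505, 0.494, 0.506]
contact_force: [-0.8, 1.0, -1.3]
opening: 0.692
```

```bash
python3 - <<'E'
from h import *
s=snap("wrist","w9.png",(200,60,440,320),2.3); show(s); print(toR(s["eef_pos"]))
pred(s,[60],a=.131,off=.008)
snap("scene","s9.png",(150,120,400,330),3)
E
```

```text
t15.93 p [0.8079 0.1787 0.2864] x [ 0.002  0.    -1.   ] z [0.023 1.    0.   ] F [-0.8  1.  -1.3] op 59.1
[147.1 125.4 286.4]
60 [[281.0, 116.0], [352.0, 116.0], [255.0, 284.0], [379.0, 284.0], [261.0, 299.0], [373.0, 299.0]]
```

View pics/w9.png

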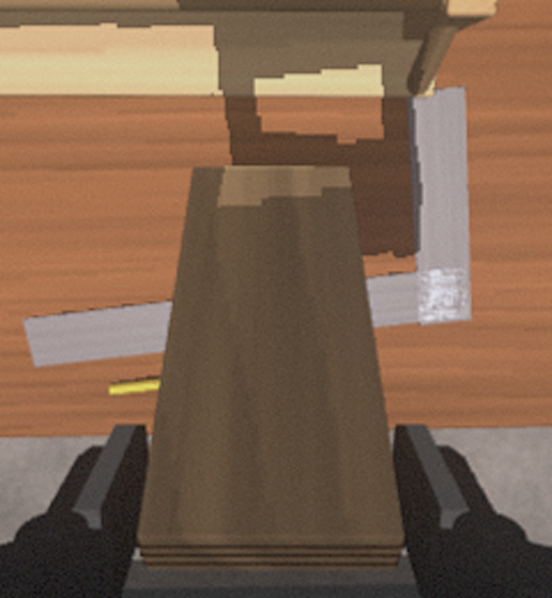

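View pics/s9.png

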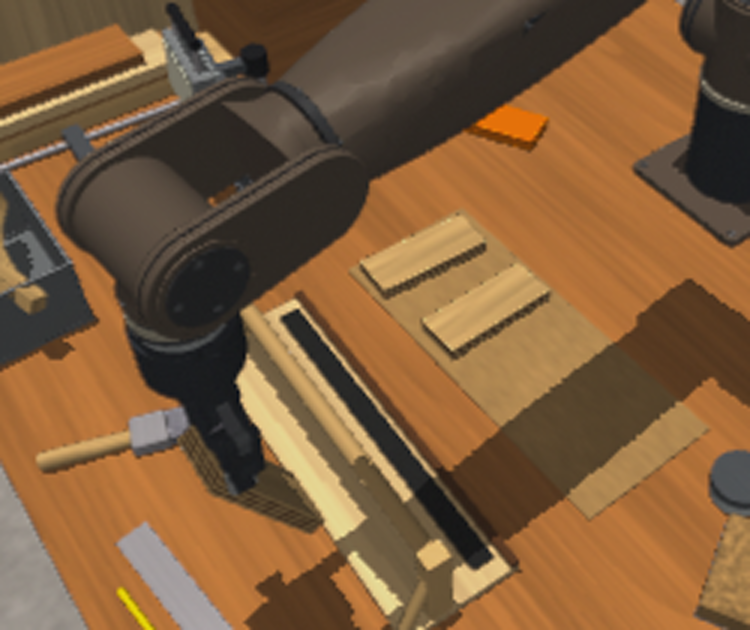

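```bash
cat >> h.py <<'E'
def lean2(near,far,rear,s,up=True):
    K,E=cam("wrist",s); Ei=np.linalg.inv(E)
    pts=np.array(list(near)+list(far)+list(rear),float)
    obj=np.array([[-.075,-.03,.009],[-.075,.03,.009],[.075,-.03,.009],[.075,.03,.009],[.075,-.03,-.009],[.075,.03,-.009]])
    ok,rv,tv=cv2.solvePnP(obj,pts,K,None,flags=cv2.SOLVEPNP_SQPNP)
    rv,tv=cv2.solvePnPRefineLM(obj,pts,K,None,rv,tv)
    Rm=cv2.Rodrigues(rv)[0]; pr,_=cv2.projectPoints(obj,rv,tv,K,None)
    u=Ei[:3,:3]@Rm[:,0]; v=Ei[:3,:3]@Rm[:,1]; c=(Ei@np.r_[tv.ravel(),1])[:3]
    print("elev %.1f yaw %.1f"%(np.degrees(np.arcsin(u[2])),np.degrees(np.arctan2(-v[0],v[1]))),"roll %.1f"%np.degrees(np.arcsin(v[2])),"res",(pr[:,0]-pts).round(1).tolist())
    ft=(Ei@np.r_[Rm@np.array([-.075,0,-.009])+tv.ravel(),1])[:3]
    print("c rack",toR(c),"foot rear edge",toR(ft),"rel TCP",(toR(ft)-toR(s["eef_pos"])).round(1))
E
python3 - <<'E'
from h import *
s=ctrl.get_state(); f=lambda p:np.array(p)/2.3+[200,60]-.28
lean2(f([[192,168],[351,168]]),f([[140,544],[403,544]]),f([[148,566],[397,566]]),s)
E
```

```text
elev 60.9 yaw -1.1 roll 0.2 res [[0.9, -0.4], [-0.9, -0.7], [-0.0, -1.7], [0.3, -1.8], [1.3, 2.3], [-1.7, 2.3]]
c rack [130.5 125.9 219.3] foot rear edge [102.  126.1 149.4] rel TCP [ -44.1    0.8 -134. ]
```

move_arm(commands=[0, 0.6, 0, 0, 0, 0.8, 0, 0, 0, 0.8, 0, 0, 0, 0.8, 0, 0, 0, 0.8, 0, 0, 0, 0.8, 0, 0, 0, 0.8, 0, 0, 0, 0.56, 0, 0, 0, 0, 0, 0, 0.7, 0, 0, 0, 0.7, 0, 0, 0, 0.7, 0, 0, 0, 0.7, 0, 0, 0, 0.7, 0, 0, 0, 0.7, 0, 0, 0, 0.5, 0, 0, 0, 0.3, 0, 0, 0, 0, 0, 0, 0])

```text
time: 18.27
eef_pos: [0.658, 0.1821, 0.1595]
tcp_rot: [-0.494, 0.506, 0.494, 0.505]
contact_force: [-0.2, 0.1, -0.9]
opening: 0.694
```

```bash
python3 - <<'E'
from h import *
s=snap("wrist","w10.png",(200,60,440,320),2.3); show(s); print(toR(s["eef_pos"]))
snap("scene","s10.png",(150,120,400,330),3)
E
```

```text
t18.27 p [0.658  0.1821 0.1595] x [-0.001 -0.    -1.   ] z [ 0.023  1.    -0.   ] F [-0.2  0.1 -0.9] op 59.3
[ -2.8 125.3 159.5]
```

View pics/w10.png

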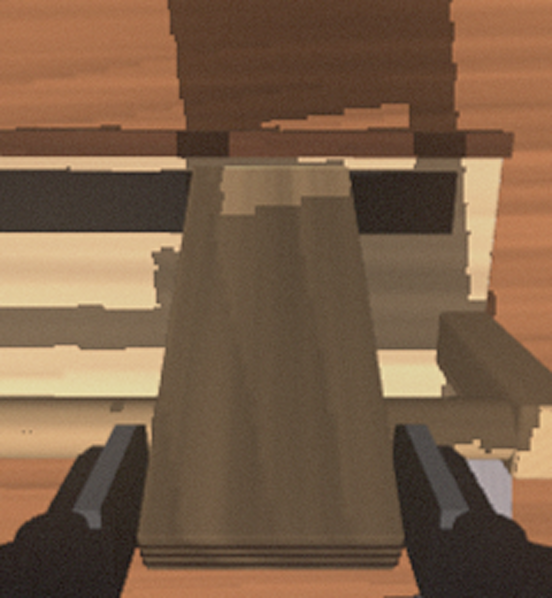

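View pics/s10.png

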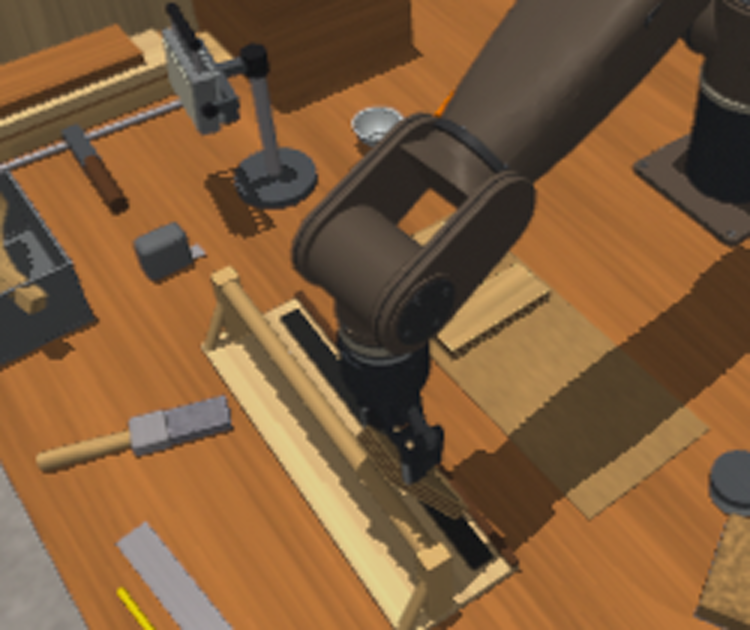

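```bash
python3 - <<'E'
from h import *
s=ctrl.get_state(); f=lambda p:np.array(p)/2.3+[200,60]-.28
print([toR(p) for p in ray("wrist",f([[100,170.5],[100,233],[400,171],[400,234]]),.015,s)])
print([toR(p) for p in ray("wrist",f([[5,157],[480,157]]),.020,s)])
E
```

```text
[array([-58.6,  54.4,  15. ]), array([-32.2,  52.2,  15. ]), array([-58.3, 180.2,  15. ]), array([-31.7, 181.8,  15. ])]
[array([-64.4,  17.3,  20. ]), array([-64.3, 211.5,  20. ])]
```

move_arm(commands=[0.12, 0, 0, 0, 0.12, 0, 0, 0, 0.12, 0, 0, 0, 0, 0, 0, 0])

```text
time: 18.88
eef_pos: [0.6579, 0.1821, 0.1505]
tcp_rot: [-0.494, 0.506, 0.494, 0.505]
contact_force: [-0.3, -0.7, -0.7]
opening: 0.693
```

move_arm(commands=[0.08, 0, 0, 0, 0, 0, 0, 0])

```text
time: 19.12
eef_pos: [0.6581, 0.1821, 0.1489]
tcp_rot: [-0.494, 0.506, 0.494, 0.506]
contact_force: [0.1, -0.3, -0.4]
opening: 0.694
```

move_arm(commands=[0.06, 0, 0, 0, 0, 0, 0, 0])

```text
time: 19.38
eef_pos: [0.6581, 0.1821, 0.1474]
tcp_rot: [-0.494, 0.506, 0.494, 0.506]
contact_force: [-1.0, 0.6, -0.9]
opening: 0.693
```

move_arm(commands=[0.08, 0, 0, 0, 0, 0, 0, 0])

```text
time: 19.62
eef_pos: [0.6588, 0.1821, 0.1463]
tcp_rot: [-0.495, 0.505, 0.494, 0.506]
contact_force: [0.7, -0.8, 2.4]
opening: 0.694
```

move_arm(commands=[0.06, 0, 0, 0, 0, 0, 0, 0])

```text
time: 19.88
eef_pos: [0.6596, 0.1821, 0.1459]
tcp_rot: [-0.495, 0.505, 0.493, 0.507]
contact_force: [2.2, 0.3, 5.7]
opening: 0.695
```

```bash
python3 - <<'E'
from h import *
s=snap("wrist","w11.png",(200,60,440,320),2.3); show(s); print(toR(s["eef_pos"]))
E
```

```text
t19.88 p [0.6596 0.1821 0.1459] x [ 0.004  0.    -1.   ] z [0.023 1.    0.   ] F [2.2 0.3 5.7] op 59.4
[ -1.2 125.4 145.9]
```

View pics/w11.png

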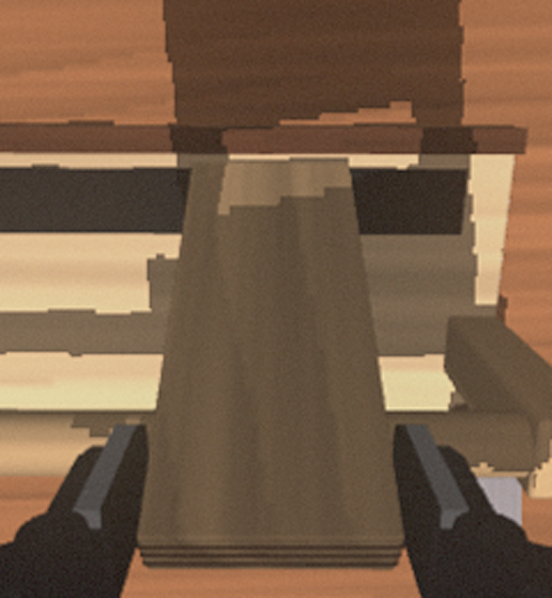

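```bash
python3 - <<'E'
from h import *
s=ctrl.get_state(); f=lambda p:np.array(p)/2.3+[200,60]-.28
print([toR(p) for p in ray("wrist",f([[225,160],[348,159]]),.024,s)])
lean2(f([[190.5,159],[349.5,159]]),f([[140,544],[403,544]]),f([[148,566],[397,566]]),s)
E
```

```text
[array([-63.2, 108.5,  24. ]), array([-63.6, 155.3,  24. ])]
elev 59.8 yaw -1.2 roll -0.0 res [[0.6, -0.3], [-0.3, -0.5], [-0.2, -1.3], [0.5, -1.6], [1.2, 2.0], [-1.8, 1.7]]
c rack [-18.3 125.8  82.8] foot rear edge [-48.3 125.7  13.4] rel TCP [ -47.     0.3 -132.5]
```

move_arm(commands=[-0.06, 0, 0, 0, 0, 0, 0, 0])

```text
time: 20.18
eef_pos: [0.6588, 0.1822, 0.1463]
tcp_rot: [-0.495, 0.505, 0.494, 0.506]
contact_force: [1.8, -1.1, 4.1]
opening: 0.694
```

move_arm(commands=[0, 0, 0, 0, 0, 0, 0, 0, 0, 0, 0, 0], jaw=80)

```text
time: 20.55
eef_pos: [0.6573, 0.1821, 0.1443]
tcp_rot: [-0.494, 0.506, 0.495, 0.505]
contact_force: [-0.3, 0.2, 0.7]
opening: 0.937
```

```bash
python3 - <<'E'
from h import *
s=snap("wrist","w12.png",(200,60,440,320),2.3); show(s); print(toR(s["eef_pos"]))
E
```

```text
t20.55 p [0.6573 0.1821 0.1443] x [-0.003 -0.    -1.   ] z [ 0.023  1.    -0.   ] F [-0.3  0.2  0.7] op 80.1
[ -3.5 125.3 144.3]
```

View pics/w12.png

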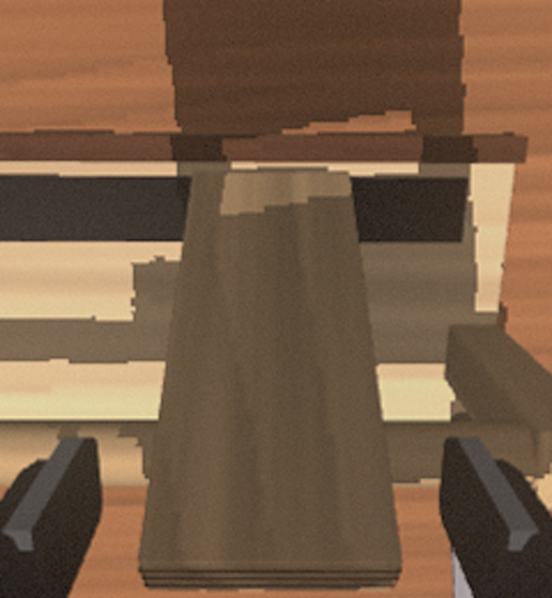

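```bash
python3 - <<'E'
from h import *
s=ctrl.get_state(); f=lambda p:np.array(p)/2.3+[200,60]-.28
lean2(f([[190.5,170],[351,170]]),f([[140,570],[401,570]]),f([[146,588],[395,588]]),s)
plan(np.r_[ .415+.0585,.0005,.16],92)
E
```

```text
elev 58.5 yaw -1.3 roll 0.1 res [[0.6, -0.4], [-0.6, -0.5], [-0.5, -1.5], [0.5, -1.5], [1.8, 1.9], [-1.8, 2.0]]
c rack [-15.9 125.6  83.4] foot rear edge [-47.4 125.8  14.8] rel TCP [ -44.1    0.4 -129.8]
t20.60 p [0.6576 0.1821 0.1446] x [-0.002 -0.    -1.   ] z [ 0.023  1.    -0.   ] F [-0.6 -0.2 -0.6] op 80.1
zang now 88.70 turn units -0.66 after turn shift units x,y,z [-0.61  7.61 -7.  ]
   no-turn shift [-0.6   7.2  -7.43]
```

Board 1 is standing at about 31° from upright and square to the rail. I'll lift clear and go to the middle board.

move_arm(commands=[-0.5, 0, 0, 0, -1, 0, 0, 0, -1, 0, 0, -0.66, 0, 1, -0.9, 0, 0, 1, -0.9, 0, 0, 1, -0.9, 0, 0, 1, -0.9, 0, 0, 1, -0.9, 0, 0, 1, -0.9, 0, 0, 1, -0.9, 0, 0, 0.6, -0.7, 0, 0.5, 0, 0, 0, 0.5, 0, 0, 0, 0, 0, 0, 0], jaw=85)

```text
time: 22.35
eef_pos: [0.4737, 0.0014, 0.1813]
tcp_rot: [-0.508, 0.492, 0.51, 0.49]
contact_force: [-0.5, -0.2, 0.0]
opening: 0.995
```

```bash
python3 - <<'E'
from h import *
s=snap("wrist","w13.png"); show(s)
im=np.clip(cv2.imread("pics/raw_w13.png")[0:240,60:460].astype(float)*1.5,0,255).astype(np.uint8)
cv2.imwrite("pics/w13z.png",cv2.resize(im,None,fx=2,fy=2))
snap("scene","s13.png",(150,120,400,330),3)
for y in (.003,):
    P=[[.415+i*.075+j*.001,y*1-.003+j*.03,.021] for i,j in((1,1),(1,-1),(-1,-1),(-1,1))]; print(proj("wrist",P,s).round(0).tolist())
E
```

```text
t22.35 p [0.4737 0.0014 0.1813] x [-0.004  0.001 -1.   ] z [-0.036  0.999  0.001] F [-0.5 -0.2  0. ] op 85.0
[[342.0, 203.0], [288.0, 199.0], [288.0, 46.0], [353.0, 51.0]]
```

View pics/w13z.png

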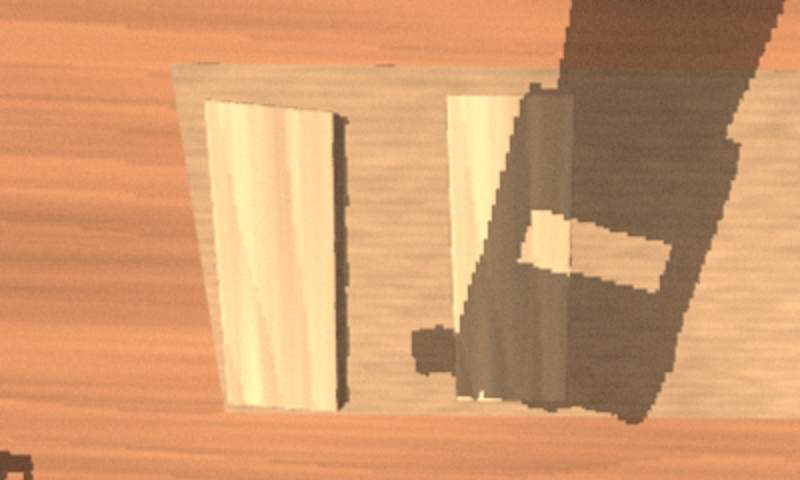

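View pics/s13.png

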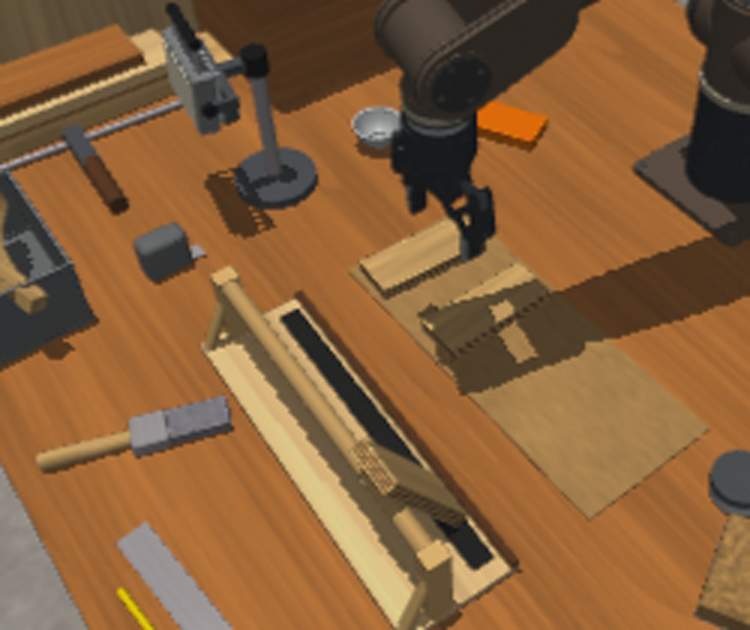

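```bash
python3 - <<'E'
from h import *
s=ctrl.get_state(); f=lambda p:np.array(p)/2+[60,0]-.25
c=brd("wrist",f([[566,401],[457,401],[447,96],[573,96]]),s)
brd("wrist",f([[339,410],[227,406],[206,101],[336,113]]),s)
a=np.radians(1.8)
plan(np.r_[c[:2]+.059*np.array([np.cos(a),np.sin(a)]),.0175],91.8)
E
```

```text
c [ 0.4157 -0.0028  0.021 ] ang 2.2 L 0.150 W 0.059
c [ 0.4243 -0.1215  0.021 ] ang -3.2 L 0.150 W 0.061
t22.45 p [0.4746 0.0011 0.1826] x [-0.001  0.    -1.   ] z [-0.036  0.999  0.   ] F [-0.4 -0.2  0.6] op 85.1
zang now 92.05 turn units 0.05 after turn shift units x,y,z [ 6.6  -0.   -0.08]
   no-turn shift [ 6.6  -0.01 -0.08]
```

move_arm(commands=[1, 0, -0.08, 0, 1, 0, 0, 0, 1, 0, 0, 0, 1, 0, 0, 0, 1, 0, 0, 0, 0.9, 0, 0, 0, 0.6, 0, 0, 0, 0, 0, 0, 0])

```text
time: 23.45
eef_pos: [0.474, -0.0011, 0.0197]
tcp_rot: [-0.508, 0.492, 0.509, 0.491]
contact_force: [0.2, -0.3, 0.0]
opening: 0.996
```

move_arm(commands=[0, 0, 0, 0, 0, 0, 0, 0, 0, 0, 0, 0, 0, 0, 0, 0, 0, 0, 0, 0, -0.5, 0, 0, 0, -0.5, 0, 0, 0, -1, 0, 0, 0, -1, 0, 0, 0, -1, 0, 0, 0, -1, 0, 0, 0, -1, 0, 0, 0, -1, 0, 0, 0, 0, 0, 0, 0], jaw=50, force=20)

```text
time: 25.2
eef_pos: [0.4757, -0.0016, 0.1982]
tcp_rot: [0.51, -0.49, -0.507, -0.492]
contact_force: [-0.2, 0.5, -0.5]
opening: 0.695
```

```bash
python3 - <<'E'
from h import *
s=ctrl.get_state(); show(s); plan(W(176,0,200),88.7)
E
```

```text
t25.20 p [ 0.4757 -0.0016  0.1982] x [ 0.005 -0.001 -1.   ] z [-0.035  0.999 -0.001] F [-0.2  0.5 -0.5] op 59.3
t25.20 p [ 0.4757 -0.0016  0.1982] x [ 0.005 -0.001 -1.   ] z [-0.035  0.999 -0.001] F [-0.2  0.5 -0.5] op 59.3
zang now 92.00 turn units 0.66 after turn shift units x,y,z [ -0.07 -14.28   2.5 ]
   no-turn shift [  0.   -14.4    1.67]
```

move_arm(commands=[0, -0.3, 0, 0.66, 0, -1, 0.18, 0, 0, -1, 0.18, 0, 0, -1, 0.18, 0, 0, -1, 0.18, 0, 0, -1, 0.18, 0, 0, -1, 0.18, 0, 0, -1, 0.18, 0, 0, -1, 0.18, 0, 0, -1, 0.18, 0, 0, -1, 0.18, 0, 0, -1, 0.18, 0, 0, -1, 0.18, 0, 0, -1, 0.18, 0, 0, -1, 0.16, 0, 0, 0, 0, 0, 0, 0, 0, 0])

```text
time: 27.32
eef_pos: [0.8322, 0.0533, 0.1938]
tcp_rot: [-0.494, 0.506, 0.495, 0.505]
contact_force: [-1.1, 0.2, -0.5]
opening: 0.697
```

```bash
python3 - <<'E'
from h import *
s=snap("wrist","w14.png"); show(s); print(toR(s["eef_pos"])); plan(W(174,0,77),88.7)
E
```

```text
t27.32 p [0.8322 0.0533 0.1938] x [-0.003  0.    -1.   ] z [ 0.023  1.    -0.   ] F [-1.1  0.2 -0.5] op 59.5
[174.3   0.6 193.8]
t27.38 p [0.8323 0.0533 0.1945] x [-0.002  0.    -1.   ] z [ 0.023  1.    -0.   ] F [ 0.  -0.  -1.7] op 59.1
zang now 88.69 turn units -0.00 after turn shift units x,y,z [ 4.7   0.01 -0.02]
   no-turn shift [ 4.7   0.   -0.02]
```

View pics/w14.png

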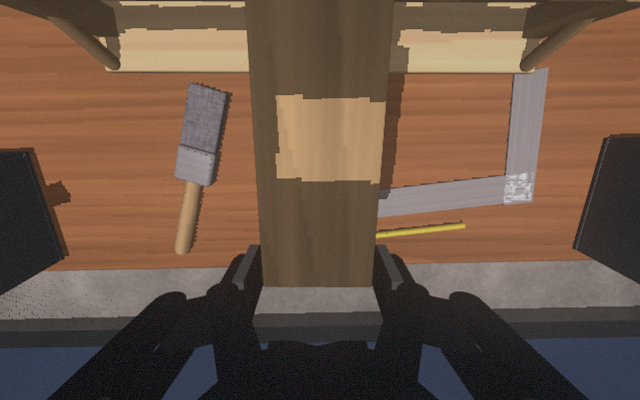

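move_arm(commands=[1, 0, 0, 0, 1, 0, 0, 0, 1, 0, 0, 0, 1, 0, 0, 0, 0.7, 0, 0, 0, 0, 0, 0, 0, 0, 0.6, 0, 0, 0, 0.6, 0, 0, 0, 0.6, 0, 0, 0, 0.6, 0, 0, 0, 0.6, 0, 0, 0, 0.5, 0, 0, 0, 0.4, 0, 0, 0, 0, 0, 0, 0, 0, 0, 0])

```text
time: 29.25
eef_pos: [0.7363, 0.0555, 0.0784]
tcp_rot: [-0.494, 0.505, 0.494, 0.506]
contact_force: [0.3, 0.7, -1.3]
opening: 0.699
```

move_arm(commands=[-0.27, -0.02, 0, 0, -0.27, -0.02, 0, 0, -0.27, -0.02, 0, 0, -0.27, -0.02, 0, 0, -0.22, 0.02, 0, 0, -0.22, 0.02, 0, 0, -0.22, 0.02, 0, 0, -0.21, 0.08, 0, 0, -0.21, 0.08, 0, 0, -0.21, 0.08, 0, 0, -0.18, 0.13, 0, 0, -0.18, 0.13, 0, 0, -0.18, 0.14, 0, 0, -0.14, 0.14, 0, 0, -0.14, 0.14, 0, 0, -0.1, 0.12, 0, 0, 0, 0, 0, 0])

```text
time: 31.38
eef_pos: [0.7105, 0.0562, 0.1609]
tcp_rot: [-0.495, 0.505, 0.494, 0.506]
contact_force: [1.0, -0.6, -2.0]
opening: 0.694
```

```bash
python3 - <<'E'
from h import *
s=snap("wrist","w15.png",(200,60,440,320),2.3); show(s); print(toR(s["eef_pos"]))
E
```

```text
t31.38 p [0.7105 0.0562 0.1609] x [ 0.001 -0.    -1.   ] z [ 0.023  1.    -0.   ] F [ 1.  -0.6 -2. ] op 59.3
[ 52.5   0.7 160.9]
```

View pics/w15.png

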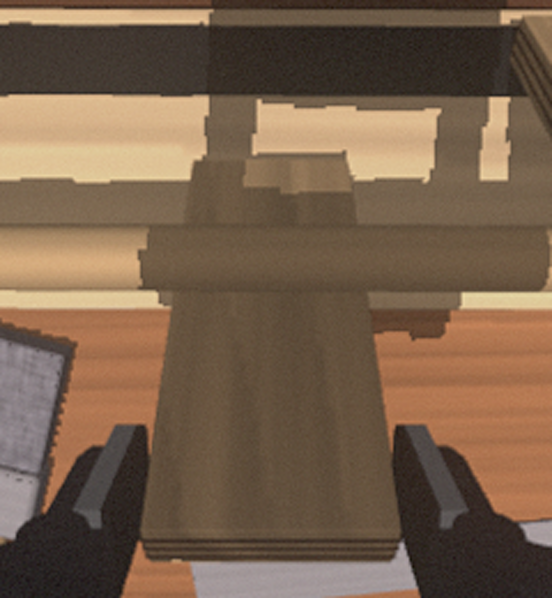

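```bash
python3 - <<'E'
from h import *
s=ctrl.get_state(); f=lambda p:np.array(p)/2.3+[200,60]-.28
lean2(f([[191,158],[348,155]]),f([[142,540],[400,538]]),f([[148,561],[395,560]]),s)
E
```

```text
elev 59.2 yaw -0.6 roll 0.3 res [[0.2, -0.6], [-0.2, -0.2], [-0.7, -1.4], [0.5, -1.4], [1.9, 2.0], [-1.7, 1.6]]
c rack [35.   0.9 95.8] foot rear edge [ 4.3  0.9 26.8] rel TCP [ -48.3    0.2 -134. ]
```

move_arm(commands=[-0.08, 0.09, 0, 0, 0, 0, 0, 0, 0, -0.5, 0, 0, 0, -0.5, 0, 0, 0, -0.5, 0, 0, 0, -0.8, 0, 0, 0, -0.8, 0, 0, -0.5, -0.5, 0, 0, -1, -0.2, 0, 0, -1, 0, 0, 0, -1, 0, 0, 0, -1, 0, 0, 0, -0.5, 0, 0, 0, 0, 0, 0, 0])

```text
time: 33.17
eef_pos: [0.8038, 0.054, 0.2886]
tcp_rot: [-0.495, 0.505, 0.494, 0.506]
contact_force: [0.6, -0.4, 0.1]
opening: 0.692
```

```bash
python3 - <<'E'
from h import *
s=snap("wrist","w16.png",(200,60,440,320),2.3); show(s); print(toR(s["eef_pos"]))
plan(W(0,0,155),88.7)
E
```

```text
t33.17 p [0.8038 0.054  0.2886] x [ 0.002 -0.    -1.   ] z [ 0.023  1.    -0.   ] F [ 0.6 -0.4  0.1] op 59.1
[145.8   0.6 288.6]
t33.23 p [0.8032 0.054  0.2868] x [-0.  0. -1.] z [0.023 1.    0.   ] F [ 1.  -0.2 -1.9] op 59.4
zang now 88.69 turn units -0.00 after turn shift units x,y,z [ 5.27  5.81 -0.03]
   no-turn shift [ 5.28  5.81 -0.03]
```

View pics/w16.png

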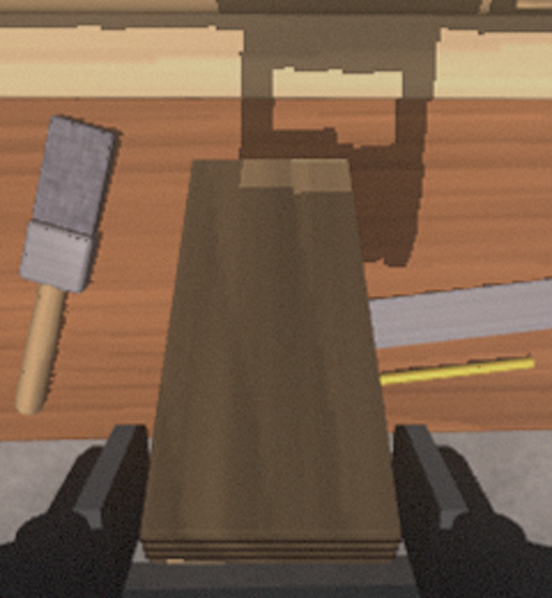

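```bash
python3 - <<'E'
from h import *
s=ctrl.get_state(); f=lambda p:np.array(p)/2.3+[200,60]-.28
lean2(f([[192,160],[350,160]]),f([[141,540],[400,540]]),f([[147,561],[396,561]]),s)
E
```

```text
elev 59.8 yaw -1.1 roll 0.3 res [[0.5, -0.3], [-0.5, -0.6], [-0.5, -1.7], [0.7, -1.7], [1.8, 2.2], [-2.2, 2.1]]
c rack [128.1   1.1 222.1] foot rear edge [ 98.1   1.3 152.7] rel TCP [ -47.1    0.7 -134.1]
```

move_arm(commands=[0, 0.6, 0, 0, 0, 0.8, 0, 0, 0, 0.8, 0, 0, 0, 0.8, 0, 0, 0, 0.8, 0, 0, 0, 0.8, 0, 0, 0, 0.8, 0, 0, 0, 0.4, 0, 0, 0, 0, 0, 0, 0.7, 0, 0, 0, 0.7, 0, 0, 0, 0.7, 0, 0, 0, 0.7, 0, 0, 0, 0.7, 0, 0, 0, 0.7, 0, 0, 0, 0.6, 0, 0, 0, 0.35, 0, 0, 0, 0.1, 0, 0, 0, 0, 0, 0, 0])

```text
time: 35.6
eef_pos: [0.6584, 0.0574, 0.1565]
tcp_rot: [-0.494, 0.505, 0.494, 0.506]
contact_force: [0.8, -0.0, -0.3]
opening: 0.694
```

move_arm(commands=[0.12, 0, 0, 0, 0.12, 0, 0, 0, 0, 0, 0, 0])

```text
time: 35.98
eef_pos: [0.6579, 0.0574, 0.1498]
tcp_rot: [-0.494, 0.506, 0.494, 0.506]
contact_force: [0.4, 0.9, -1.7]
opening: 0.693
```

move_arm(commands=[0.08, -0.06, 0, 0, 0, 0, 0, 0])

```text
time: 36.22
eef_pos: [0.6598, 0.0573, 0.1482]
tcp_rot: [-0.494, 0.506, 0.494, 0.506]
contact_force: [-0.0, -0.0, -1.1]
opening: 0.691
```

move_arm(commands=[0.08, 0, 0, 0, 0, 0, 0, 0])

```text
time: 36.48
eef_pos: [0.6601, 0.0573, 0.1469]
tcp_rot: [-0.495, 0.505, 0.494, 0.506]
contact_force: [-0.3, 0.1, 1.4]
opening: 0.692
```

move_arm(commands=[0.08, 0, 0, 0, 0, 0, 0, 0])

```text
time: 36.72
eef_pos: [0.6601, 0.0573, 0.1456]
tcp_rot: [-0.495, 0.505, 0.494, 0.506]
contact_force: [-1.7, -0.2, 6.0]
opening: 0.692
```

move_arm(commands=[-0.06, 0, 0, 0, 0, 0, 0, 0])

```text
time: 36.98
eef_pos: [0.6599, 0.0573, 0.1457]
tcp_rot: [-0.495, 0.505, 0.494, 0.506]
contact_force: [1.5, 0.6, 2.7]
opening: 0.694
```

move_arm(commands=[0, 0, 0, 0, 0, 0, 0, 0, 0, 0, 0, 0], jaw=80)

```text
time: 37.35
eef_pos: [0.6593, 0.0574, 0.145]
tcp_rot: [-0.494, 0.506, 0.495, 0.505]
contact_force: [0.2, -0.0, 0.1]
opening: 0.938
```

```bash
python3 - <<'E'
from h import *
s=snap("wrist","w17.png",(200,60,440,320),2.3); show(s); print(toR(s["eef_pos"]))
E
```

```text
t37.35 p [0.6593 0.0574 0.145 ] x [-0.001  0.    -1.   ] z [0.023 1.    0.   ] F [ 0.2 -0.   0.1] op 80.1
[  1.3   0.7 145. ]
```

View pics/w17.png

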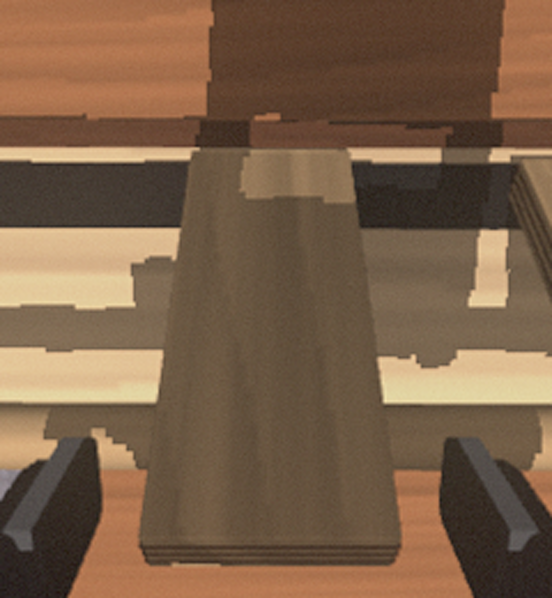

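```bash
python3 - <<'E'
from h import *
s=ctrl.get_state(); f=lambda p:np.array(p)/2.3+[200,60]-.28
lean2(f([[192,150],[350,150]]),f([[140,545],[401,545]]),f([[146,564],[395,564]]),s)
a=np.radians(-2.8)
plan(np.r_[np.array([.4243,-.123])+.059*np.array([np.cos(a),np.sin(a)]),.18],90-2.8)
E
```

```text
elev 57.8 yaw -1.3 roll 0.2 res [[-0.2, -0.3], [0.1, -0.4], [-0.5, -1.6], [0.5, -1.5], [1.9, 1.9], [-1.8, 2.0]]
c rack [-17.5   1.   82.5] foot rear edge [-49.9   1.2  14.3] rel TCP [ -51.3    0.5 -130.8]
t37.40 p [0.6594 0.0573 0.1451] x [-0.001  0.    -1.   ] z [0.023 1.    0.   ] F [ 0.8  0.3 -0.2] op 80.0
zang now 88.69 turn units 0.30 after turn shift units x,y,z [-1.39  6.68 -7.66]
   no-turn shift [-1.39  6.88 -7.49]
```

move_arm(commands=[-0.5, 0, 0, 0, -1, 0, 0, 0, -1, 0, 0, 0.3, 0, 0.9, -1, 0, 0, 0.9, -1, 0, 0, 0.9, -1, 0, 0, 0.9, -1, 0, 0, 0.9, -1, 0, 0, 0.9, -1, 0, 0, 0.9, -1, 0, 0, 0.4, -0.66, 0, 0.5, 0, 0, 0, 0.5, 0, 0, 0, 0, 0, 0, 0], jaw=85)

```text
time: 39.15
eef_pos: [0.4822, -0.1247, 0.1811]
tcp_rot: [-0.487, 0.512, 0.489, 0.511]
contact_force: [0.4, 0.2, -0.2]
opening: 0.995
```

```bash
python3 - <<'E'
from h import *
s=snap("wrist","w18.png"); show(s)
im=np.clip(cv2.imread("pics/raw_w18.png")[0:240,160:560].astype(float)*1.5,0,255).astype(np.uint8)
cv2.imwrite("pics/w18z.png",cv2.resize(im,None,fx=2,fy=2))
snap("scene","s18.png",(150,120,400,330),3)
E
```

```text
t39.15 p [ 0.4822 -0.1247  0.1811] x [-0.003  0.002 -1.   ] z [0.048 0.999 0.002] F [ 0.4  0.2 -0.2] op 84.9
```

View pics/w18z.png

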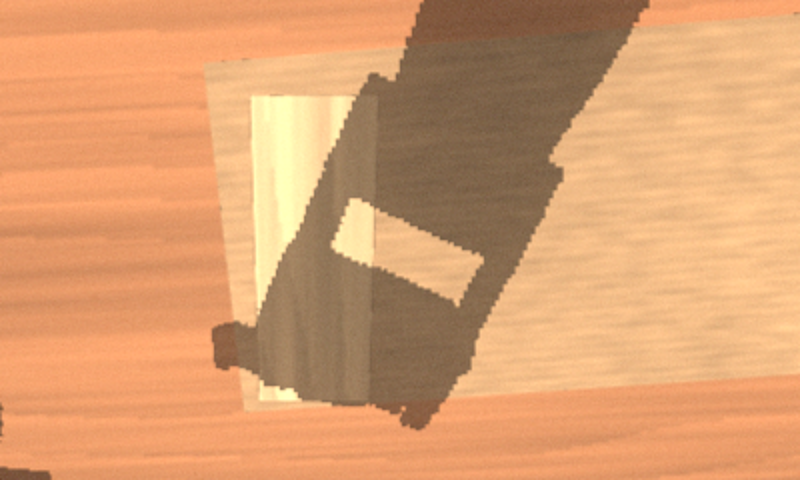

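View pics/s18.png

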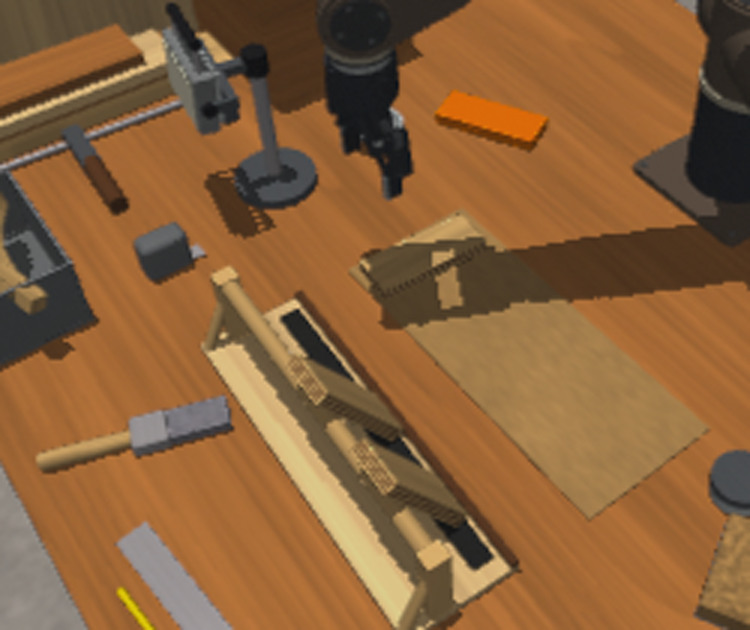

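```bash
python3 - <<'E'
from h import *
s=ctrl.get_state(); f=lambda p:np.array(p)/2+[160,0]-.25
c=brd("wrist",f([[370,402],[260,401],[251,96],[377,97]]),s)
a=np.radians(-2.8)
plan(np.r_[c[:2]+.059*np.array([np.cos(a),np.sin(a)]),.02],87.2)
E
```

```text
c [ 0.4244 -0.1221  0.021 ] ang -2.6 L 0.150 W 0.060
t39.25 p [ 0.4831 -0.1251  0.1826] x [-0.001  0.001 -1.   ] z [0.048 0.999 0.001] F [ 0.1 -1.  -0.1] op 85.1
zang now 87.25 turn units 0.01 after turn shift units x,y,z [ 6.5  -0.01  0.  ]
   no-turn shift [ 6.5  -0.02  0.  ]
```

move_arm(commands=[1, 0, 0, 0, 1, 0, 0, 0, 1, 0, 0, 0, 1, 0, 0, 0, 1, 0, 0, 0, 0.9, 0, 0, 0, 0.6, 0, 0, 0, 0, 0, 0, 0])

```text
time: 40.25
eef_pos: [0.4825, -0.1253, 0.0197]
tcp_rot: [-0.487, 0.512, 0.488, 0.512]
contact_force: [-0.4, -1.0, -0.0]
opening: 0.993
```

move_arm(commands=[0, 0, 0, 0, 0, 0, 0, 0, 0, 0, 0, 0, 0, 0, 0, 0, 0, 0, 0, 0, -0.5, 0, 0, 0, -0.5, 0, 0, 0, -1, 0, 0, 0, -1, 0, 0, 0, -1, 0, 0, 0, -1, 0, 0, 0, -1, 0, 0, 0, -1, 0, 0, 0, 0, 0, 0, 0], jaw=50, force=20)

```text
time: 42.0
eef_pos: [0.484, -0.1263, 0.1982]
tcp_rot: [-0.489, 0.511, 0.486, 0.513]
contact_force: [0.8, -1.4, -1.9]
opening: 0.694
```

```bash
python3 - <<'E'
from h import *
plan(W(174,-125,200),88.7)
E
```

```text
t42.00 p [ 0.484  -0.1263  0.1982] x [ 0.005 -0.003 -1.   ] z [ 0.049  0.999 -0.002] F [ 0.8 -1.4 -1.9] op 59.2
zang now 87.20 turn units -0.30 after turn shift units x,y,z [ -0.07 -13.75   2.48]
   no-turn shift [-1.000e-02 -1.368e+01  2.840e+00]
```

move_arm(commands=[0, -0.4, 0.2, -0.3, 0, -1, 0.18, 0, 0, -1, 0.18, 0, 0, -1, 0.18, 0, 0, -1, 0.18, 0, 0, -1, 0.18, 0, 0, -1, 0.18, 0, 0, -1, 0.18, 0, 0, -1, 0.18, 0, 0, -1, 0.18, 0, 0, -1, 0.18, 0, 0, -1, 0.18, 0, 0, -1, 0.18, 0, 0, -1, 0.12, 0, 0, -0.4, 0, 0, 0, 0, 0, 0, 0, 0, 0, 0])

```text
time: 44.12
eef_pos: [0.8287, -0.0719, 0.1948]
tcp_rot: [-0.494, 0.506, 0.495, 0.505]
contact_force: [-0.0, 0.0, -2.0]
opening: 0.69
```

```bash
python3 - <<'E'
from h import *
s=snap("wrist","w19.png"); show(s); print(toR(s["eef_pos"])); plan(W(174,-125,77),88.7)
E
```

```text
t44.12 p [ 0.8287 -0.0719  0.1948] x [-0.002  0.    -1.   ] z [0.023 1.    0.   ] F [-0.  0. -2.] op 58.9
[ 173.6 -124.7  194.8]
t44.17 p [ 0.8287 -0.072   0.1953] x [-0.001  0.    -1.   ] z [0.023 1.    0.   ] F [-0.6  0.3 -0.7] op 59.3
zang now 88.69 turn units -0.00 after turn shift units x,y,z [ 4.73 -0.02 -0.01]
   no-turn shift [ 4.73 -0.02 -0.01]
```

View pics/w19.png

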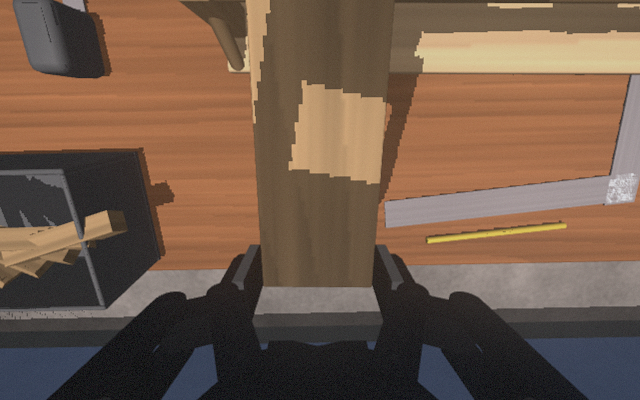

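move_arm(commands=[1, 0, 0, 0, 1, 0, 0, 0, 1, 0, 0, 0, 1, 0, 0, 0, 0.73, 0, 0, 0, 0, 0, 0, 0, 0, 0.6, 0, 0, 0, 0.6, 0, 0, 0, 0.6, 0, 0, 0, 0.6, 0, 0, 0, 0.6, 0, 0, 0, 0.5, 0, 0, 0, 0.38, 0, 0, 0, 0, 0, 0, 0, 0, 0, 0])

```text
time: 46.05
eef_pos: [0.7329, -0.0698, 0.0776]
tcp_rot: [-0.495, 0.506, 0.494, 0.506]
contact_force: [-0.0, -0.4, -1.2]
opening: 0.696
```

move_arm(commands=[-0.27, -0.02, 0, 0, -0.27, -0.02, 0, 0, -0.27, -0.02, 0, 0, -0.27, -0.02, 0, 0, -0.22, 0.02, 0, 0, -0.22, 0.02, 0, 0, -0.22, 0.02, 0, 0, -0.21, 0.08, 0, 0, -0.21, 0.08, 0, 0, -0.21, 0.08, 0, 0, -0.18, 0.13, 0, 0, -0.18, 0.13, 0, 0, -0.18, 0.14, 0, 0, -0.14, 0.14, 0, 0, -0.14, 0.14, 0, 0, -0.14, 0.16, 0, 0, -0.08, 0.1, 0, 0, 0, 0, 0, 0])

```text
time: 48.3
eef_pos: [0.7035, -0.069, 0.1631]
tcp_rot: [-0.495, 0.505, 0.494, 0.506]
contact_force: [0.7, -0.2, -1.9]
opening: 0.695
```

move_arm(commands=[0, -0.5, 0, 0, 0, -0.5, 0, 0, 0, -0.5, 0, 0, 0, -0.8, 0, 0, 0, -0.8, 0, 0, -0.5, -0.5, 0, 0, -1, -0.2, 0, 0, -1, 0, 0, 0, -1, 0, 0, 0, -1, 0, 0, 0, -0.5, 0, 0, 0, 0, 0, 0, 0])

```text
time: 49.8
eef_pos: [0.7991, -0.0712, 0.2888]
tcp_rot: [-0.495, 0.505, 0.494, 0.506]
contact_force: [0.2, 1.3, -1.4]
opening: 0.695
```

```bash
python3 - <<'E'
from h import *
s=snap("wrist","w20.png",(200,60,440,320),2.3); show(s); print(toR(s["eef_pos"]))
E
```

```text
t49.80 p [ 0.7991 -0.0712  0.2888] x [ 0.002 -0.    -1.   ] z [ 0.023  1.    -0.   ] F [ 0.2  1.3 -1.4] op 59.4
[ 144.  -124.7  288.8]
```

View pics/w20.png

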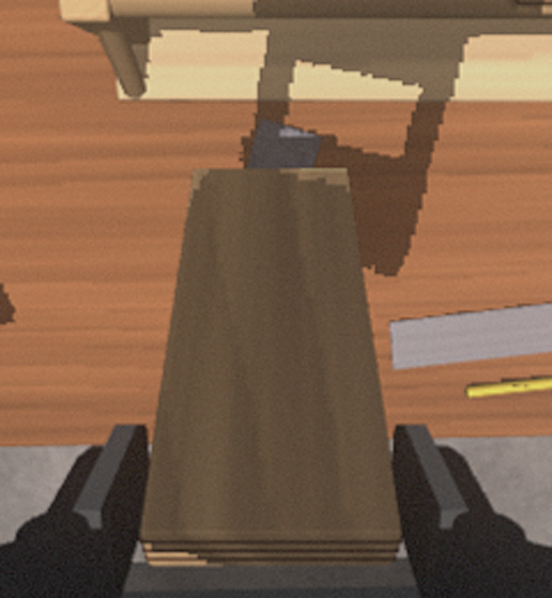

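```bash
python3 - <<'E'
from h import *
s=ctrl.get_state(); f=lambda p:np.array(p)/2.3+[200,60]-.28
lean2(f([[193,169],[348,169]]),f([[141,540],[400,540]]),f([[147,563],[396,563]]),s)
plan(W(2,-125,152),88.7)
E
```

```text
elev 61.3 yaw -1.2 roll 0.1 res [[0.3, -0.3], [-0.2, -0.5], [-0.4, -1.6], [0.7, -1.8], [1.7, 2.2], [-2.1, 2.1]]
c rack [ 128.2 -124.3  221.4] foot rear edge [ 100.1 -124.2  151.3] rel TCP [ -43.3    0.4 -135.8]
t49.85 p [ 0.7985 -0.0712  0.2871] x [-0.  0. -1.] z [0.023 1.    0.   ] F [-0.1 -0.8 -1.2] op 59.1
zang now 88.70 turn units -0.00 after turn shift units x,y,z [ 5.4   5.66 -0.01]
   no-turn shift [ 5.41  5.65 -0.01]
```

move_arm(commands=[0, 0.6, 0, 0, 0, 0.8, 0, 0, 0, 0.8, 0, 0, 0, 0.8, 0, 0, 0, 0.8, 0, 0, 0, 0.8, 0, 0, 0, 0.8, 0, 0, 0, 0.36, 0, 0, 0, 0, 0, 0, 0.7, 0, 0, 0, 0.7, 0, 0, 0, 0.7, 0, 0, 0, 0.7, 0, 0, 0, 0.7, 0, 0, 0, 0.7, 0, 0, 0, 0.6, 0, 0, 0, 0.4, 0, 0, 0, 0.12, 0, 0, 0, 0, 0, 0, 0])

```text
time: 52.22
eef_pos: [0.6547, -0.068, 0.1549]
tcp_rot: [-0.494, 0.506, 0.494, 0.506]
contact_force: [0.2, 1.1, -0.7]
opening: 0.692
```

move_arm(commands=[0.12, 0, 0, 0, 0.06, 0, 0, 0, 0, 0, 0, 0])

```text
time: 52.6
eef_pos: [0.6544, -0.0679, 0.1501]
tcp_rot: [-0.494, 0.506, 0.494, 0.506]
contact_force: [-0.3, -0.4, -2.1]
opening: 0.691
```

move_arm(commands=[0.06, 0, 0, 0, 0, 0, 0, 0])

```text
time: 52.85
eef_pos: [0.6549, -0.068, 0.1492]
tcp_rot: [-0.495, 0.505, 0.494, 0.506]
contact_force: [0.3, -0.0, -0.2]
opening: 0.693
```

move_arm(commands=[0.06, 0, 0, 0, 0, 0, 0, 0])

```text
time: 53.1
eef_pos: [0.6557, -0.0681, 0.1487]
tcp_rot: [-0.495, 0.505, 0.493, 0.507]
contact_force: [3.4, 0.2, 3.2]
opening: 0.69
```

```bash
python3 - <<'E'
from h import *
show(ctrl.get_state())
E
```

```text
t53.10 p [ 0.6557 -0.0681  0.1487] x [ 0.004 -0.001 -1.   ] z [ 0.023  1.    -0.   ] F [3.4 0.2 3.2] op 58.9
```

move_arm(commands=[0, 0, 0, 0, 0, 0, 0, 0, 0, 0, 0, 0], jaw=80)

```text
time: 53.48
eef_pos: [0.6537, -0.0678, 0.1462]
tcp_rot: [-0.494, 0.506, 0.495, 0.505]
contact_force: [0.3, -0.3, -0.0]
opening: 0.938
```

```bash
python3 - <<'E'
from h import *
s=snap("wrist","w21.png",(200,60,440,320),2.3); show(s); print(toR(s["eef_pos"]))
E
```

```text
t53.48 p [ 0.6537 -0.0678  0.1462] x [-0.002  0.    -1.   ] z [0.023 1.    0.   ] F [ 0.3 -0.3 -0. ] op 80.1
[  -1.4 -124.5  146.2]
```

View pics/w21.png

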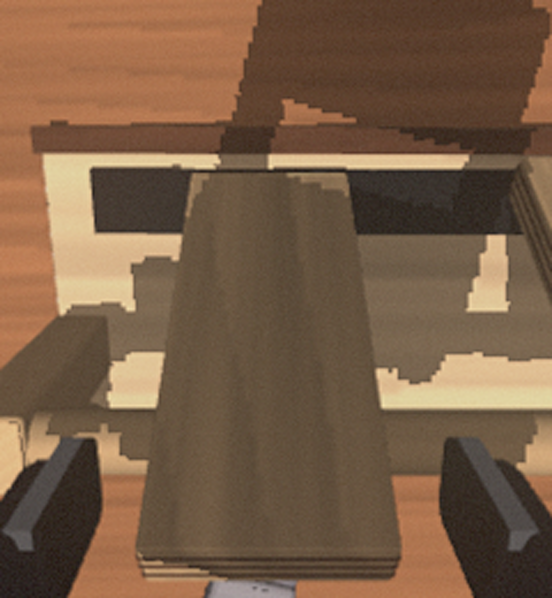

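```bash
python3 - <<'E'
from h import *
s=ctrl.get_state(); f=lambda p:np.array(p)/2.3+[200,60]-.28
lean2(f([[191.5,172],[349,172]]),f([[138,558],[401,558]]),f([[145,578],[394,578]]),s)
E
```

```text
elev 60.2 yaw -1.3 roll 0.1 res [[0.4, -0.5], [-0.4, -0.5], [-0.2, -1.8], [0.1, -1.7], [1.6, 2.2], [-1.6, 2.3]]
c rack [ -14.6 -124.5   83.5] foot rear edge [ -44.  -124.3   14. ] rel TCP [ -42.8    0.3 -132.4]
```

move_arm(commands=[-0.5, 0, 0, 0, -1, 0, 0, 0, -1, 0, 0, 0, -1, 0, 0, 0, -1, 0.5, 0, 0, -1, 1, 0, 0, 0, 1, 0, 0, 0, 1, 0, 0, 0, 1, 0, 0, 0, 1, 0, 0, 0, 1, 0, 0, 0, 0.5, 0, 0, 0, 0, 0, 0])

```text
time: 55.15
eef_pos: [0.4794, -0.0639, 0.2854]
tcp_rot: [-0.495, 0.505, 0.494, 0.506]
contact_force: [-0.0, -0.4, -0.8]
opening: 0.939
```

```bash
python3 - <<'E'
from h import *
s=snap("wrist","w22.png"); show(s)
snap("scene","s22.png",(150,80,350,300),3); snap("top","t22.png",(390,80,520,250),3.5)
E
```

```text
t55.15 p [ 0.4794 -0.0639  0.2854] x [ 0.002 -0.001 -1.   ] z [ 0.023  1.    -0.   ] F [-0.  -0.4 -0.8] op 80.2
```

View pics/w22.png

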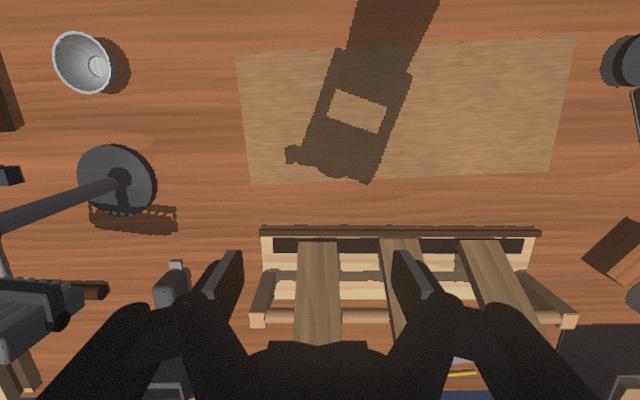

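View pics/s22.png

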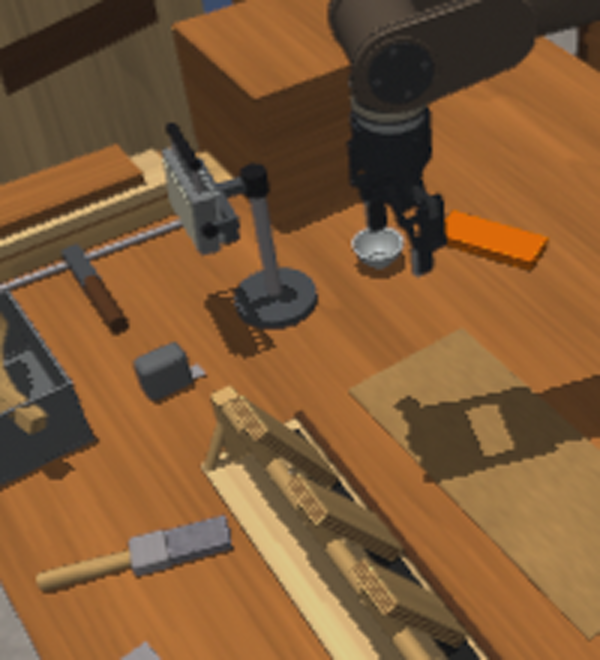

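View pics/t22.png

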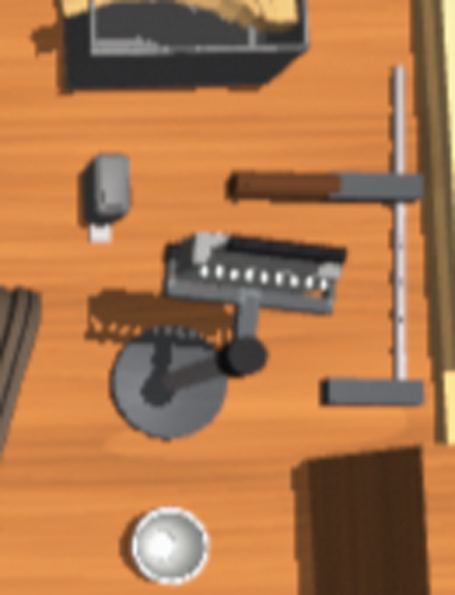

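```bash
cat >> h.py <<'E'
def tri(obs):
    A=[];b=[]
    for n,px,s in obs:
        K,E=cam(n,s); Pm=K@E[:3]
        for i in (0,1): A.append(Pm[i]-px[i]*Pm[2])
    A=np.array(A); A/=np.linalg.norm(A[:,:3],axis=1)[:,None]
    X=np.linalg.lstsq(A[:,:3],-A[:,3],rcond=None)[0]
    return X.round(4), (A[:,:3]@X+A[:,3]).round(4)
E
python3 - <<'E'
from h import *
im=cv2.imread("pics/raw_s22.png"); cv2.imwrite("pics/s22z.png",cv2.resize(im[110:200,190:270],None,fx=8,fy=6.5,interpolation=cv2.INTER_CUBIC))
im=cv2.imread("pics/raw_t22.png"); cv2.imwrite("pics/t22z.png",cv2.resize(im[135:200,430:500],None,fx=9,fy=9,interpolation=cv2.INTER_CUBIC))
E
```

```text
(no output)
```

View pics/s22z.png

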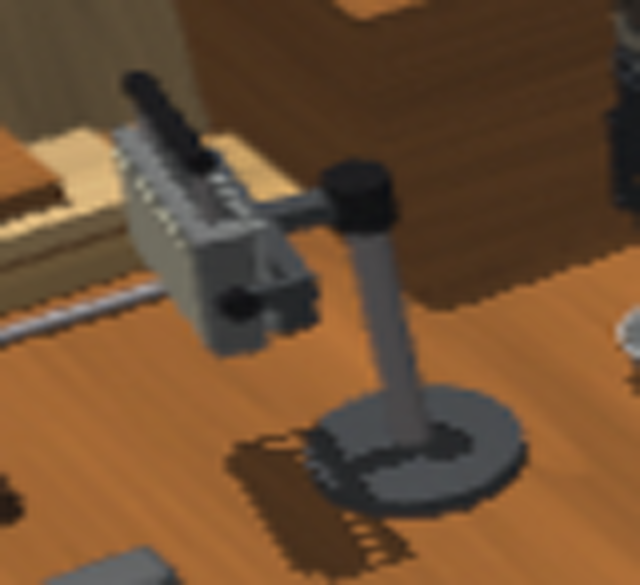

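View pics/t22z.png

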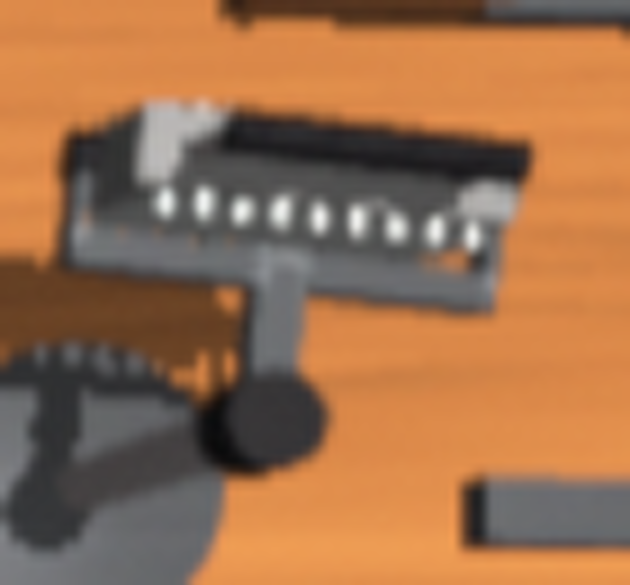

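```bash
python3 - <<'E'
from h import *
T=lambda p:np.array(p)/9+[430,135]-.44
S=lambda p:np.array(p)/[8,6.5]+[190,110]-.44
print("handle ctr",tri([("top",T([378,145]),None),("scene",S([172,121]),None)]))
print("end A(-y)",tri([("top",T([528,160]),None),("scene",S([138,82]),None)]))
print("end B(+y)",tri([("top",T([228,130]),None),("scene",S([207,160]),None)]))
print("cap",tri([("top",T([276,418]),None),("scene",S([358,170]),None)]))
print("foot",ray("scene",S([[415,455]]),.0),ray("top",T([[45,512]]),.012))
print(ray("top",T([[276,418]]),.215))
P=np.array([.4985,-.3675,.2]); print(proj("top",[.4985,-.3675,.215]),T([276,418]),proj("scene",[.4985,-.3675,.215]),S([358,170]))
E
```

```text
handle ctr (array([ 0.571 , -0.3793,  0.2744]), array([-0.0012,  0.0018, -0.0021, -0.0005]))
end A(-y) (array([ 0.5656, -0.4248,  0.2725]), array([-0.0013,  0.0019, -0.0022, -0.0006]))
end B(+y) (array([ 0.5764, -0.3336,  0.2774]), array([-0.001 ,  0.0015, -0.0018, -0.0004]))
cap (array([ 0.4964, -0.3663,  0.2183]), array([-0.0009,  0.0013, -0.0016, -0.0003]))
foot [[ 0.49625602 -0.36922124  0.        ]] [[ 0.48908126 -0.35731633  0.012     ]]
[[ 0.49808327 -0.3686154   0.215     ]]
[[459.82784725 180.8686793 ]] [460.22666667 181.00444444] [[233.31810671 136.42211681]] [234.31       135.71384615]
```

```bash
python3 - <<'E'
from h import *
print(ctrl.get_state()["qpos"].round(2))
plan([.571,-.379,.36],-6.8)
E
```

```text
[-0.34 -0.18  1.99  0.    1.33 -1.89]
t55.30 p [ 0.4801 -0.064   0.2849] x [ 0.001 -0.    -1.   ] z [ 0.023  1.    -0.   ] F [-0.  -0.9 -0.2] op 80.2
zang now 88.70 turn units -16.90 after turn shift units x,y,z [-3.   12.08 -5.1 ]
   no-turn shift [ -3.    -3.92 -12.51]
```

move_arm(commands=[-1, 0, 0, 1, -1, 0, 0, 1, -1, 0, 0, 1, 0, 0, 0, 1, 0, 0, 0, 1, 0, 0, 0, 1, 0, 0, 0, 1, 0, 0, 0, 1, 0, 0, 0, 1, 0, 0, 0, 1, 0, 0, 0, 1, 0, 0, 0, 1, 0, 0, 0, 1, 0, 0, 0, 1, 0, 0, 0, 1, 0, 0, 0, 1, 0, 0, 0, 1, 0, 0, 0, 1, 0, 0, 0, 1, 0, 0, 0, 0.1], jaw=50)

```text
time: 57.8
eef_pos: [0.48, -0.064, 0.3594]
tcp_rot: [0.042, 0.706, -0.042, 0.706]
contact_force: [0.7, -0.2, 0.2]
opening: 0.586
```

```bash
python3 - <<'E'
from h import *
plan([.571,-.379,.36],-6.8)
E
```

```text
t57.80 p [ 0.48   -0.064   0.3594] x [-0.  0. -1.] z [ 0.993 -0.118 -0.   ] F [ 0.7 -0.2  0.2] op 50.1
zang now -6.77 turn units 0.01 after turn shift units x,y,z [ -0.02 -12.08   5.11]
   no-turn shift [ -0.03 -12.08   5.1 ]
```

move_arm(commands=[0, -0.9, 0.39, 0, 0, -0.9, 0.39, 0, 0, -0.9, 0.39, 0, 0, -0.9, 0.39, 0, 0, -0.9, 0.39, 0, 0, -0.9, 0.39, 0, 0, -0.9, 0.39, 0, 0, -0.9, 0.39, 0, 0, -0.9, 0.39, 0, 0, -0.9, 0.39, 0, 0, -0.9, 0.39, 0, 0, -0.9, 0.39, 0, 0, -0.9, 0.39, 0, 0, -0.38, 0.03, 0, 0, 0, 0, 0, 0, 0, 0, 0])

```text
time: 59.8
eef_pos: [0.5702, -0.3783, 0.3597]
tcp_rot: [0.042, 0.706, -0.042, 0.706]
contact_force: [-0.9, 0.3, -0.4]
opening: 0.582
```

```bash
python3 - <<'E'
from h import *
s=snap("wrist","w23.png"); show(s); print(proj("wrist",[[.571,-.379,.2745],[.5764,-.3336,.2745],[.5656,-.4248,.2745],[.498,-.3675,.215]],s).round(0)); plan([.571,-.379,.36],-6.8)
E
```

```text
t59.80 p [ 0.5702 -0.3783  0.3597] x [ 0.  0. -1.] z [ 0.993 -0.118  0.   ] F [-0.9  0.3 -0.4] op 49.7
[[318. 212.]
 [318. 157.]
 [318. 262.]
 [245. 189.]]
t59.85 p [ 0.5703 -0.3782  0.3599] x [ 0.  0. -1.] z [ 0.993 -0.118  0.   ] F [ 0.7 -0.2 -0.1] op 49.9
zang now -6.77 turn units 0.01 after turn shift units x,y,z [-0.   -0.03  0.03]
   no-turn shift [-0.   -0.03  0.03]
```

View pics/w23.png

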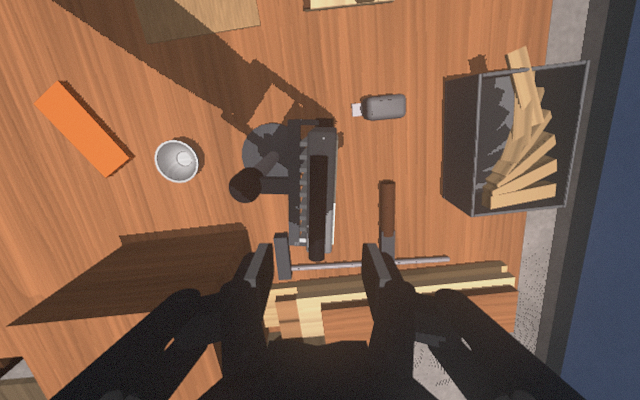

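move_arm(commands=[0.6, 0, 0, 0, 0.8, 0, 0, 0, 0.8, 0, 0, 0, 0.8, 0, 0, 0, 0.5, 0, 0, 0, 0, 0, 0, 0])

```text
time: 60.6
eef_pos: [0.5698, -0.3785, 0.2701]
tcp_rot: [0.043, 0.707, -0.041, 0.705]
contact_force: [-0.2, 0.2, 0.1]
opening: 0.584
```

move_arm(commands=[0, 0, 0, 0, 0, 0, 0, 0, 0, 0, 0, 0, 0, 0, 0, 0, 0, 0, 0, 0, 0, 0, 0, 0], jaw=5, force=30)

```text
time: 61.35
eef_pos: [0.5706, -0.3793, 0.2735]
tcp_rot: [0.042, 0.705, -0.043, 0.706]
contact_force: [-0.3, -0.6, 5.5]
opening: 0.152
```

```bash
python3 - <<'E'
from h import *
s=snap("wrist","w24.png",(160,60,480,330),2); show(s)
E
```

```text
t61.35 p [ 0.5706 -0.3793  0.2735] x [ 0.002 -0.002 -1.   ] z [ 0.993 -0.119  0.002] F [-0.3 -0.6  5.5] op 13.0
```

View pics/w24.png

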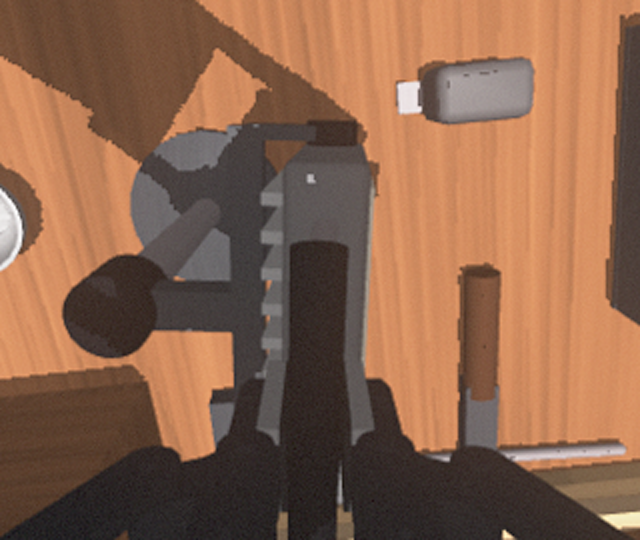

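move_arm(commands=[-0.1, 0, 0, 0, 0, 0.257, 0, -1, 0, 0.257, 0, -1, 0, 0.257, 0, -1, 0, 0.257, 0, -1, 0, 0.257, 0, -1, 0, 0, 0, 0])

```text
time: 62.28
eef_pos: [0.5686, -0.3459, 0.2737]
tcp_rot: [-0.111, 0.698, 0.113, 0.698]
contact_force: [1.2, 3.2, 0.7]
opening: 0.153
```

```bash
python3 - <<'E'
from h import *
s=ctrl.get_state(); show(s)
d=s["eef_pos"][:2]-[.498,-.3675]; print(np.hypot(*d),np.degrees(np.arctan2(d[1],d[0])), s["wrist_torque"])
E
```

```text
t62.27 p [ 0.5686 -0.3459  0.2737] x [-0.     0.002 -1.   ] z [0.95  0.312 0.   ] F [1.2 3.2 0.7] op 13.1
0.07386073559231182 17.025055644079913 [ 0.39314227 -0.20581569 -0.01363257]
```

move_arm(commands=[0, 0.257, 0, -1, 0, 0.257, 0, -1, 0, 0.257, 0, -1, 0, 0.257, 0, -1, 0, 0.257, 0, -1, 0, 0.257, 0, -1, 0, 0.257, 0, -1, 0, 0.257, 0, -1, 0, 0.257, 0, -1, 0, 0.257, 0, -1, 0, 0.15, 0, -0.58, 0, 0, 0, 0])

```text
time: 63.78
eef_pos: [0.5239, -0.2973, 0.2736]
tcp_rot: [-0.409, 0.576, 0.412, 0.576]
contact_force: [-1.5, 4.1, 0.3]
opening: 0.149
```

```bash
python3 - <<'E'
from h import *
s=snap("wrist","w25.png",(160,60,480,330),2); show(s)
snap("top","t25.png",(400,120,500,210),8); snap("scene","s25.png",(190,110,290,200),7)
d=s["eef_pos"][:2]-[.498,-.3675]; print(np.hypot(*d),np.degrees(np.arctan2(d[1],d[0])), s["wrist_torque"])
E
```

```text
t63.77 p [ 0.5239 -0.2973  0.2736] x [-0.002  0.004 -1.   ] z [0.326 0.945 0.003] F [-1.5  4.1  0.3] op 12.7
0.07479863943113578 69.71854430743717 [ 0.71350578  0.08952695 -0.08139655]
```

View pics/w25.png

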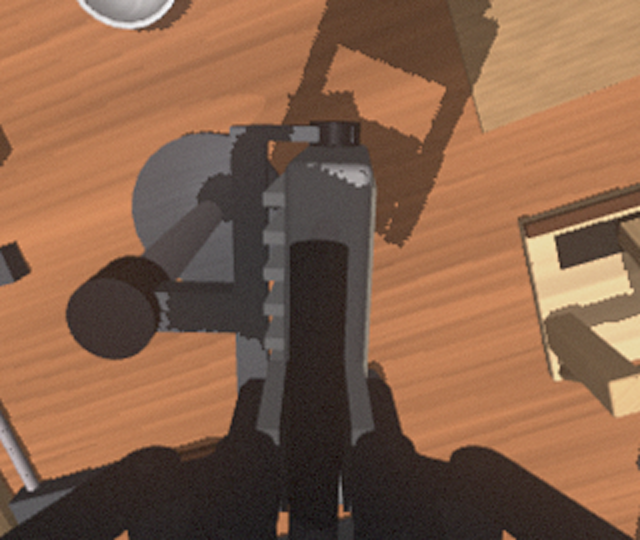

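View pics/s25.png

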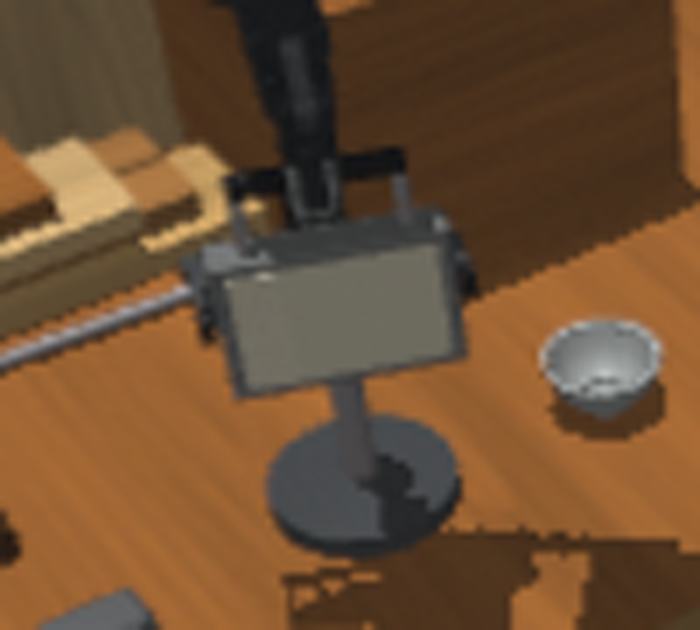

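```bash
python3 - <<'E'
from h import *
s=ctrl.get_state()
for z in (.21,.218): print(ray("wrist",[[160+113/2,60+318/2]],z,s))
im=cv2.imread("pics/raw_w25.png")[180:260,180:320]; cv2.imwrite("pics/a.png",cv2.resize(im,None,fx=5,fy=5))
im=cv2.imread("pics/raw_w23.png")[120:220,200:360]; cv2.imwrite("pics/b.png",cv2.resize(im,None,fx=5,fy=5))
E
```

```text
[[ 0.49793643 -0.36740692  0.21      ]]
[[ 0.49591741 -0.36344021  0.218     ]]
```

View pics/b.png

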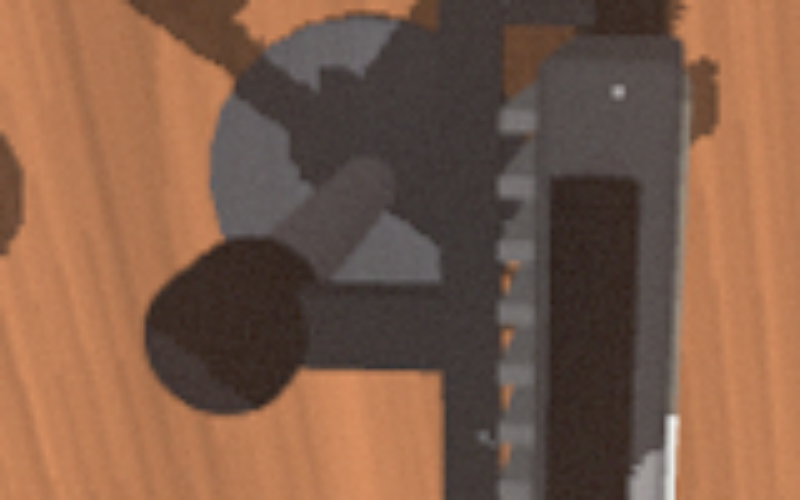

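View pics/t25.png

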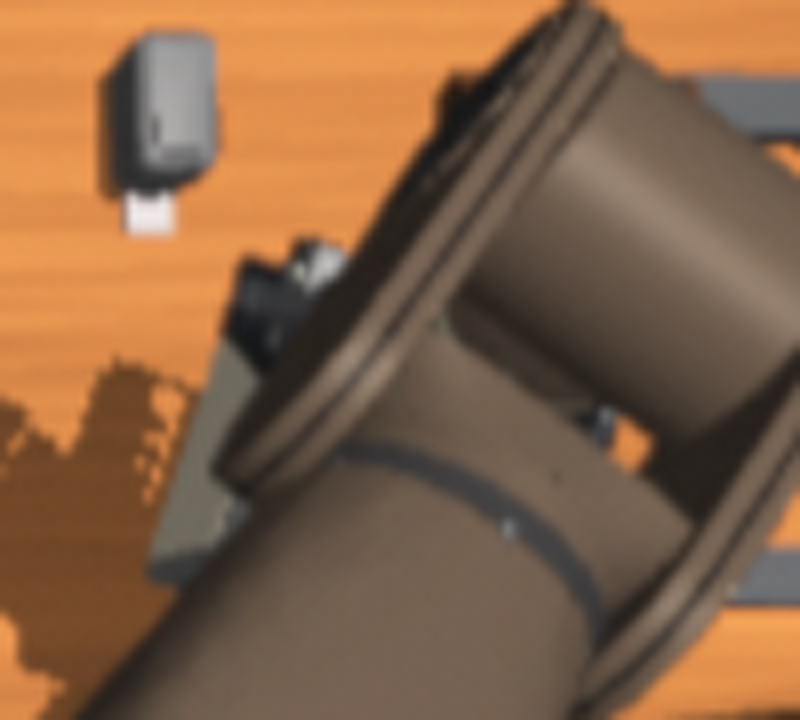

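move_arm(commands=[0, 0, 0.21, 0, 0, 0, 0.21, 0, 0.02, 0, 0.21, 0, 0.04, 0, 0.21, 0, 0.05, 0, 0.2, 0, 0.065, 0, 0.2, 0, 0, 0, 0, 0, 0, 0, 0, 0])

```text
time: 64.92
eef_pos: [0.5342, -0.2712, 0.2724]
tcp_rot: [-0.413, 0.577, 0.409, 0.574]
contact_force: [-4.7, -1.4, 3.9]
opening: 0.152
```

```bash
python3 - <<'E'
from h import *
s=ctrl.get_state(); show(s)
d=s["eef_pos"][:2]-[.498,-.3675]; a=np.arctan2(s and R.from_quat(s["tcp_rot"]).as_matrix()[1,2],R.from_quat(s["tcp_rot"]).as_matrix()[0,2]); print(np.degrees(a), d@[np.cos(a),np.sin(a)])
E
```

```text
t64.92 p [ 0.5342 -0.2712  0.2724] x [-0.    -0.006 -1.   ] z [ 0.325  0.946 -0.006] F [-4.7 -1.4  3.9] op 13.0
71.03727830516014 0.102880791085746
```

move_arm(commands=[0.04, 0, 0.12, 0, 0, 0, 0, 0, 0, 0, 0, 0])

```text
time: 65.3
eef_pos: [0.5353, -0.2685, 0.2717]
tcp_rot: [-0.413, 0.577, 0.409, 0.574]
contact_force: [-5.4, -1.4, 4.8]
opening: 0.151
```

```bash
cat > l.py <<'E'
from h import *
def rad():
    s=ctrl.get_state(); show(s); m=R.from_quat(s["tcp_rot"]).as_matrix(); a=np.arctan2(m[1,2],m[0,2]); d=s["eef_pos"][:2]-[.498,-.3675]
    print(np.degrees(a), "radial",d@[np.cos(a),np.sin(a)],"tang",d@[-np.sin(a),np.cos(a)], s["wrist_torque"].round(2))
E
python3 -c "
from l import *
rad()"
```

```text
t65.30 p [ 0.5353 -0.2685  0.2717] x [ 0.    -0.007 -1.   ] z [ 0.325  0.946 -0.006] F [-5.4 -1.4  4.8] op 12.9
71.03520274689446 radial 0.10571228734512798 tang -0.0030812012583297382 [-0.43  0.92 -0.26]
```

Now I'll release, lift clear and check the lamp.

move_arm(commands=[0, 0, 0, 0, 0, 0, 0, 0, 0, 0, 0, 0, 0, 0, 0, 0], jaw=45)

```text
time: 65.8
eef_pos: [0.5356, -0.2662, 0.269]
tcp_rot: [-0.411, 0.575, 0.411, 0.575]
contact_force: [-0.1, -0.1, 0.4]
opening: 0.526
```

move_arm(commands=[-0.4, 0, 0, 0, -0.8, 0, 0, 0, -1, 0, 0, 0, -1, 0, 0, 0, 0, 0, 0, 0, 0, 0, 0, 0])

```text
time: 66.55
eef_pos: [0.5353, -0.2662, 0.349]
tcp_rot: [-0.411, 0.575, 0.411, 0.575]
contact_force: [0.2, -0.5, -0.5]
opening: 0.523
```

```bash
python3 - <<'E'
from l import *
rad()
s=snap("wrist","w26.png",(160,60,480,330),2); snap("scene","s26.png",(190,110,290,200),7)
E
```

```text
t66.55 p [ 0.5353 -0.2662  0.349 ] x [-0.  0. -1.] z [0.324 0.946 0.   ] F [ 0.2 -0.5 -0.5] op 44.7
71.09266249482465 radial 0.10791284765907702 tang -0.00247755633855274 [-0.02  0.01 -0.06]
```

View pics/w26.png

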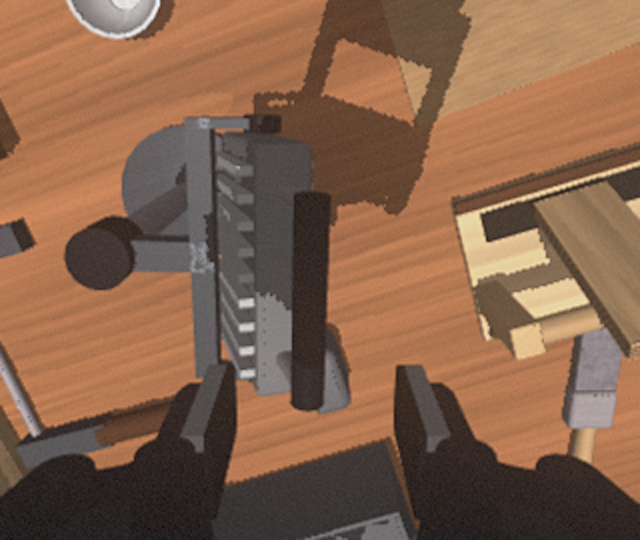

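View pics/s26.png

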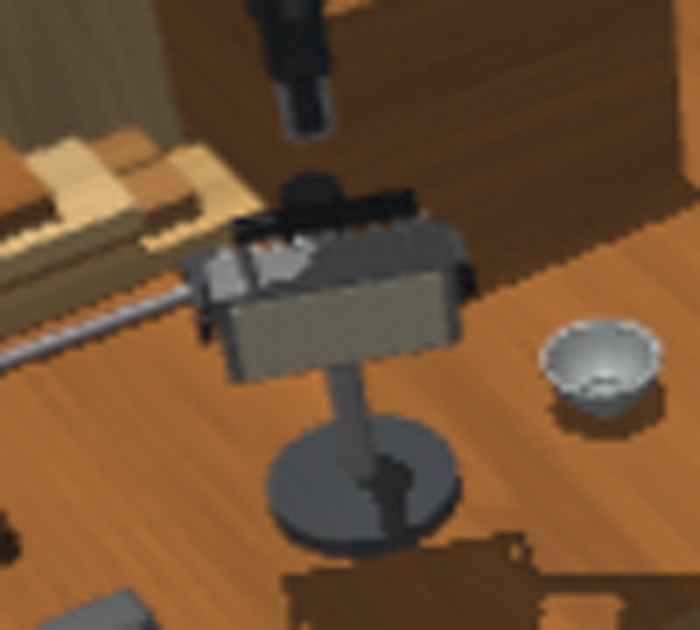

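```bash
python3 - <<'E'
from h import *
s=ctrl.get_state(); f=lambda p:np.array(p)/2+[160,60]-.25
# bar edges: left edge top/bottom, right edge
im=cv2.imread("pics/raw_w26.png")[150:275,270:345]; cv2.imwrite("pics/c.png",cv2.resize(im,None,fx=4.8,fy=4.8,interpolation=cv2.INTER_CUBIC))
im=cv2.imread("pics/raw_w26.png")[110:260,180:310]; cv2.imwrite("pics/d.png",cv2.resize(im,None,fx=4,fy=4,interpolation=cv2.INTER_CUBIC))
E
```

```text
(no output)
```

View pics/c.png

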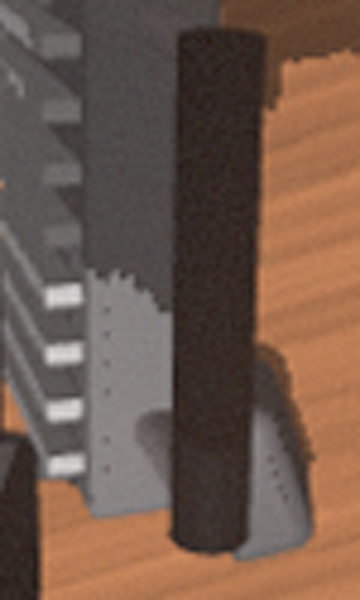

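View pics/d.png

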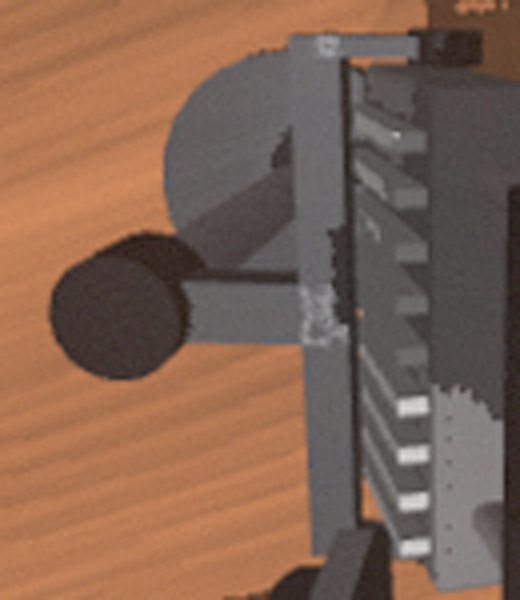

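```bash
python3 - <<'E'
from h import *
s=ctrl.get_state(); f=lambda p:np.array(p)/4.8+[270,150]-.4
q=ray("wrist",f([[222,38],[209,540]]),.2705,s); print(q)
d=q[0]-q[1]; print(np.degrees(np.arctan2(d[1],d[0])), np.linalg.norm(d)); c=q.mean(0)[:2]-[.498,-.3675]; print(np.hypot(*c),np.degrees(np.arctan2(c[1],c[0])))
g=lambda p:np.array(p)/4+[180,110]-.4
print("cap",ray("wrist",g([[120,313]]),.215,s),ray("wrist",g([[120,313]]),.21,s))
# bracket ends top face: width direction
q=ray("wrist",g([[296,45],[319,550]]),.2,s); d=q[0]-q[1]; print(q,np.degrees(np.arctan2(d[1],d[0])))
E
```

```text
[[ 0.49199776 -0.25192295  0.2705    ]
 [ 0.57451121 -0.28276821  0.2705    ]]
159.50320251348595 0.08809029386452914
0.10617808885831478 70.6078671668749
cap [[ 0.49488506 -0.36274834  0.215     ]] [[ 0.49554424 -0.3650901   0.21      ]]
[[ 0.4501905  -0.30083661  0.2       ]
 [ 0.57643055 -0.34743891  0.2       ]] 159.73806188513106
```

move_arm(commands=[-1, 0, 0, 0, -1, 0, 0, 0, 0, 1, 0, 0, 0, 1, 0, 0, 0, 1, 0, 0, 0, 1, 0.5, 0, 0, 0.5, 1, 0, 0, 0, 1, 0, 0, 0, 1, 0, 0, 0, 1, 0, 0, 0, 1, 0, 0, 0, 1, 0, 0, 0, 1, 0, 0, 0, 1, 0, 0, 0, 1, 0, 0, 0, 1, 0, 0, 0, 0, 0])

```text
time: 68.78
eef_pos: [0.5139, 0.0196, 0.3978]
tcp_rot: [-0.411, 0.575, 0.412, 0.574]
contact_force: [-0.1, -0.2, -0.5]
opening: 0.527
```

```bash
python3 - <<'E'
from l import *
rad()
snap("wrist","w27.png"); snap("scene","s27.png",(150,90,410,330),3); snap("top","t27.png",(230,90,510,260),2.8)
E
```

```text
t68.78 p [0.5139 0.0196 0.3978] x [-0.002  0.    -1.   ] z [ 0.322  0.947 -0.   ] F [-0.1 -0.2 -0.5] op 45.0
71.23587789941446 radial 0.37163592907277593 tang 0.10941392405017453 [ 0.04 -0.04  0.01]
```

View pics/s27.png

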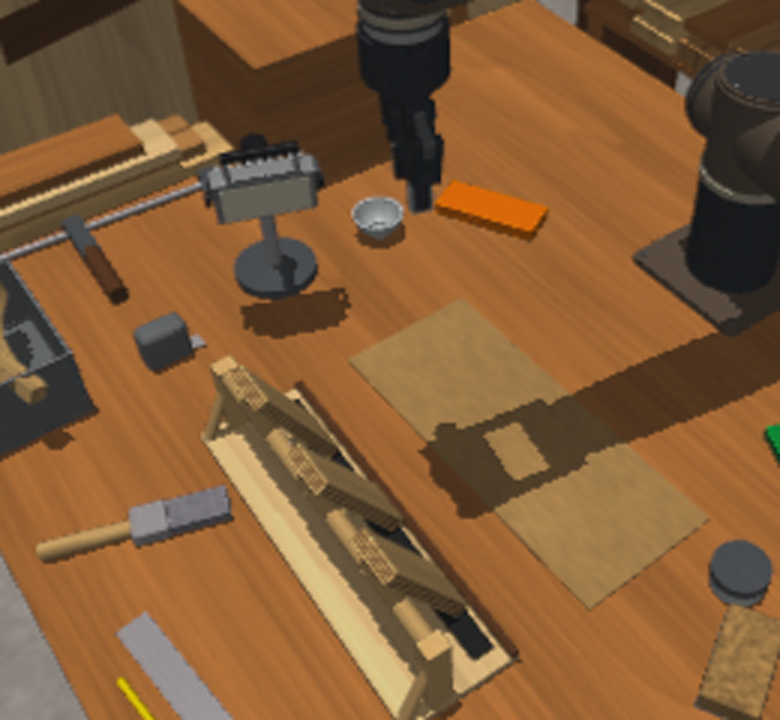

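View pics/t27.png

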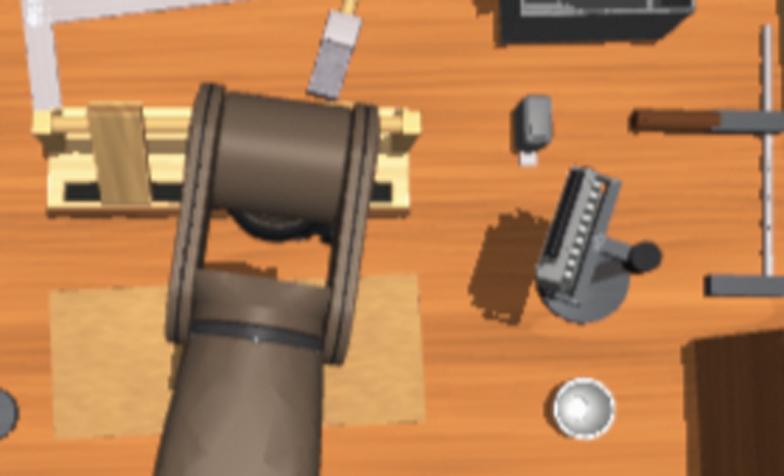

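View pics/w27.png

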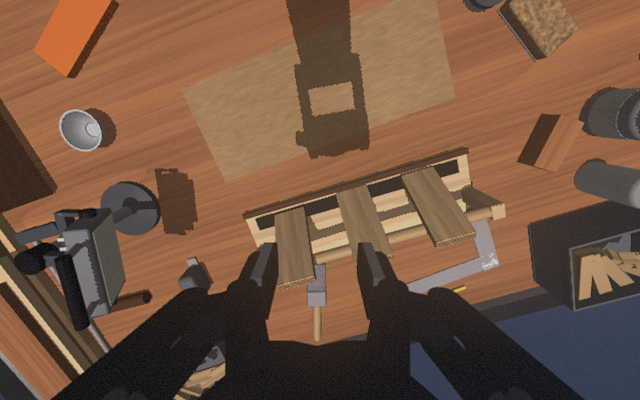

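```bash
python3 - <<'E'
from h import *
im=cv2.imread("pics/raw_t27.png"); cv2.imwrite("pics/e.png",cv2.resize(im[140:210,410:480],None,fx=8,fy=8,interpolation=cv2.INTER_CUBIC))
im=cv2.imread("pics/raw_s27.png"); cv2.imwrite("pics/g.png",cv2.resize(im[125:175,205:270],None,fx=10,fy=10,interpolation=cv2.INTER_CUBIC))
E
```

```text
(no output)
```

View pics/e.png

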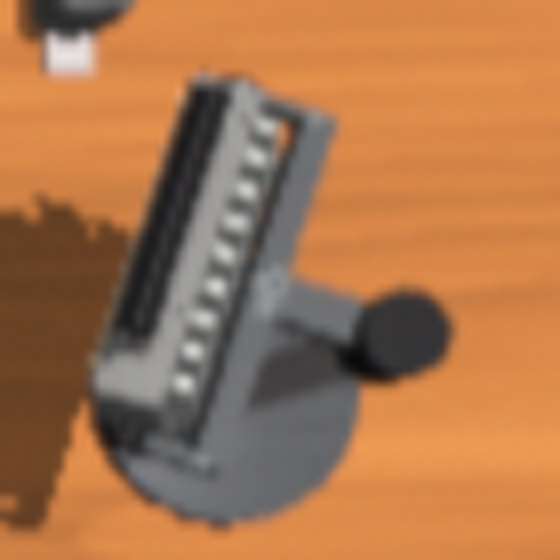

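View pics/g.png

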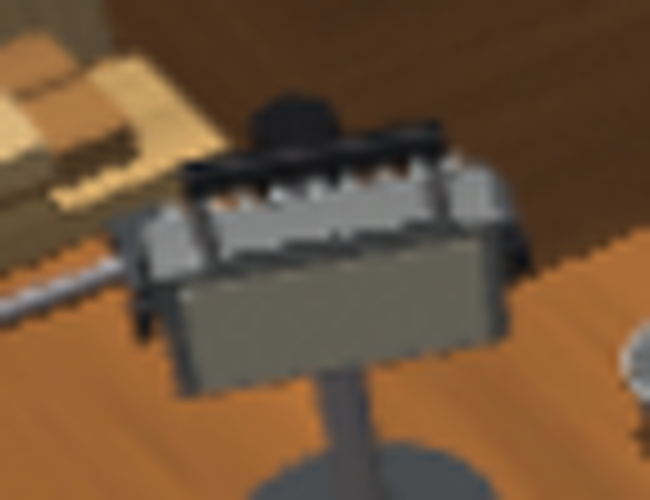

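```bash
python3 - <<'E'
from h import *
T=lambda p:np.array(p)/8+[410,140]-.44
S=lambda p:np.array(p)/10+[205,125]-.44
A=tri([("top",T([209,84]),None),("scene",S([190,178]),None)]);B=tri([("top",T([140,328]),None),("scene",S([440,137]),None)])
print(A,B); d=A[0]-B[0]; c=(A[0]+B[0])/2; print(c,np.degrees(np.arctan2(d[1],d[0]))+90,np.linalg.norm(d))
for piv in ([.498,-.3675],[.496,-.366]):
  e=c[:2]-piv; t=np.array([.643,.057])-piv; print(np.hypot(*e),np.degrees(np.arctan2(e[1],e[0])),"want",np.degrees(np.arctan2(t[1],t[0])))
# face PnP in scene: face 120x80 presumed
K,E=cam("scene")
obj=np.array([[-.06,.04,0],[.06,.04,0],[.06,-.04,0],[-.06,-.04,0]])
for w,h in((.06,.04),(.055,.035)):
  obj=np.array([[-w,h,0],[w,h,0],[w,-h,0],[-w,-h,0]])
  n,rv,tv,er=cv2.solvePnPGeneric(obj,S([[178,285],[490,234],[505,340],[190,393]]).reshape(-1,1,2),K,None,flags=cv2.SOLVEPNP_IPPE)
  for r_,t_,e_ in zip(rv,tv,er):
    m=E[:3,:3].T@cv2.Rodrigues(r_)[0]; nn=m[:,2]; print("normal",nn.round(3),"tilt",np.degrees(np.arcsin(-nn[2])),"az",np.degrees(np.arctan2(nn[1],nn[0])),"at",(E[:3,:3].T@(t_.ravel()-E[:3,3])).round(3),e_)
# reprojection of model faces for tilts
for az in (69,71):
  for tilt in (16,18,20,22,24):
    a=np.radians(az);t=np.radians(tilt);r=np.array([np.cos(a),np.sin(a),0]);y=np.array([-np.sin(a),np.cos(a),0]);z=np.array([0,0,1.])
    el=np.array([.498,-.3675,.2])+.08*r; up=np.cos(t)*z+np.sin(t)*r; fw=np.cos(t)*r-np.sin(t)*z
    P=[el+.013*fw+sy*.06*y+su*.04*up for su,sy in((1,-1),(1,1),(-1,1),(-1,-1))]+[el+.075*up]
    print(az,tilt,((proj("scene",P)+.44-[205,125])*10).round(0).tolist())
E
```

```text
(array([ 0.5746, -0.2823,  0.2734]), array([-0.0017,  0.0025, -0.003 , -0.0007])) (array([ 0.4935, -0.2573,  0.2692]), array([-0.0011,  0.0015, -0.0018, -0.0003]))
[ 0.53405 -0.2698   0.2713 ] 72.86748894257221 0.08496970048199536
0.10413881360952795 69.74661019939346 want 71.14094493988912
0.10345164329289315 68.41970936911862 want 70.83675422400157
normal [-0.013 -0.125  0.992] tilt -82.75676929274726 az -95.82524532950961 at [ 0.49 -0.37  0.12] [0.18583503]
normal [ 0.329  0.871 -0.364] tilt 21.34882812088185 az 69.31250982182429 at [ 0.49  -0.369  0.119] [0.34286823]
normal [ 0.    -0.1    0.995] tilt -84.25687903108499 az -89.86678024644364 at [ 0.527 -0.281  0.194] [0.1693796]
normal [ 0.331  0.881 -0.337] tilt 19.70914258301021 az 69.41577983154869 at [ 0.528 -0.28   0.194] [0.32637986]
69 16 [[142.0, 271.0], [495.0, 214.0], [507.0, 348.0], [173.0, 405.0], [303.0, 149.0]]
69 18 [[143.0, 275.0], [495.0, 218.0], [507.0, 346.0], [173.0, 403.0], [305.0, 155.0]]
69 20 [[143.0, 280.0], [496.0, 222.0], [506.0, 343.0], [172.0, 400.0], [306.0, 161.0]]
69 22 [[144.0, 284.0], [497.0, 226.0], [505.0, 341.0], [172.0, 398.0], [307.0, 168.0]]
69 24 [[145.0, 288.0], [498.0, 230.0], [504.0, 338.0], [171.0, 395.0], [309.0, 174.0]]
71 16 [[153.0, 273.0], [504.0, 208.0], [514.0, 343.0], [182.0, 408.0], [314.0, 147.0]]
71 18 [[154.0, 277.0], [505.0, 212.0], [513.0, 341.0], [181.0, 405.0], [315.0, 153.0]]
71 20 [[155.0, 281.0], [506.0, 216.0], [512.0, 338.0], [181.0, 403.0], [317.0, 159.0]]
71 22 [[156.0, 285.0], [507.0, 221.0], [511.0, 336.0], [180.0, 400.0], [319.0, 166.0]]
71 24 [[157.0, 290.0], [508.0, 225.0], [511.0, 333.0], [180.0, 397.0], [320.0, 172.0]]
```

```bash
python3 - <<'E'
from h import *
print(ctrl.sign_off()); show(ctrl.get_state())
E
```

```text
the job is handed in; nothing more can be done
None
the job is handed in; nothing more can be done
```

I leaned all three drawer fronts that were on the card against the rail, then turned and tipped the lamp. I handed the job in at about 69 s of the 210 s allowed.

- **How the boards went up:** The tool can only point down, so I gripped each board by its far end. I tipped it in the jaws against the underside of the rail and set its lower end on the rubber strip.
- **Boards:** They stand 125 mm apart and clear of each other, square to the rail to within about half a degree. I checked each lean with the wrist camera just after release. The later pictures showed all three still standing.

| Board, as it lay on the card | Lean from upright | Lower rear edge at rack x |
|---|---|---|
| Left | 31.5° | -47 mm |
| Middle | 32° | -50 mm |
| Right | 30° | -44 mm |

- **Middle board:** It is the furthest off. Its foot slipped back about 4 mm on release, and I left it because it was still on the strip.
- **Lamp tilt:** The face is tipped down about 20°. The checks gave 19.7° to 21.3°.
- **Lamp direction:** It points about 1° short of the middle of the rack. The checks disagree, giving headings between 68.4° and 72.9°, most of them 69° to 70.6°, against a target of about 71°.
- **Rest of the bench:** I never touched the other objects, and they looked unmoved in the last pictures. I noticed neither a board knocked aside nor the grip slackening.

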